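Hook the second shelf into the slotted desk stand and put the stamp on it

ROBOT

A 6-joint arm with a two-finger parallel gripper is mounted at the origin on a cart in front of the work surface, level with it; the furniture and walls round the work are solid. World frame = base frame: x ahead of the robot, y to its left, z up, the work surface at z = 0. Lengths are in mm, angles in rad, forces in N, time in s.
With the tool pointing down it reaches from about 225 to 725 mm from the base axis. Payload 3.1 kg.
Tool frame: the origin (TCP) lies at the centre of the arm's flange, where the gripper is bolted on; the fingertips stand 173 mm ahead of it and the grasp point (between the pads) lies 155 mm ahead of it; x points along the fingers, y is the direction in which the jaws open and shut, and the axes are right-handed (so a half turn about x gives the same grasp; the last joint's range is limited). The gripper opens to 85 mm and grips with 20 to 120 N. Pads are 22 mm wide; open, the fingers measure 114 mm over their backs; the gripper's body (76 mm by 85 mm) begins 54 mm behind the grasp point. The pads swing forward as they close: fully open they stand 13 mm farther back than shut.
Start: joints at [1.023, 0.048, 0.099, 1.622, 0, 1.443], TCP at [213.985, 479.404, 404.712] pointing down, gripper open.
Joint ranges: [-2.91, 2.91], [-0.99, 1.94], [-1.21, 1.42], [-2.12, 2.29], [-1.49, 1.47], [-3.14, 3.14]. Speed limits (rad/s): [2.79, 2.79, 3.14, 3.14, 3.14, 3.14].

INTERFACE

Orientations are given as a unit quaternion [w, x, y, z].
In Python, from station import manip gives the robot as it stands.
- The arm moves only by the tool send_rows, never from a script. Its argument "series" is a list of rows, each a list of 7 numbers: the turn, a rotation vector about the world's x, y, z in degrees, then the shift along the world's x, y, z in mm, then the opening, from 0 (shut) to 1 (fully open). In form: [[ax, ay, az, dx, dy, dz, hand], ...]. A call has 1 to 5 rows; each row shifts and turns the pose as measured when the row begins; what a row does not reach is not made up. A row lasts 1/10 s, in which the tool goes at most 50 mm and 8.59 degrees, less where a joint would pass 70% of its speed; a pose out of reach is approached as far as the arm can. A call is refused whole if a number of a shift passes 50 or a number of a turn 8.59, either way. A call with a gripper value outside its range is refused whole. The fingers move at their own pace and stop on an object; "grip_force" is the grip in N (left out, the last holds). Time passes only in rows, so rows that do not move let the fingers close. It gives the time, the measured TCP pose, the force and the opening at its end, in the units of the state.
- manip.observe(): the state, without advancing time (a new reading comes with each control period).
- manip.capture(name): name is "scene" or "top"; returns the picture (420x560x3 uint8, red, green, blue); there is no depth.
- manip.camera_model(name): a dict with "fx", "fy", "cx", "cy" (pixels), "R" (3x3) and "t" (3): a world point X has camera coordinates R X + t. Camera axes: x right, y down, z forward; pixel columns grow to the right and rows downward; lengths in mm; the calibration is good to about 2 mm. A picture is of the moment at which its call begins. camera_model takes no time and is no camera call.
- manip.sign_off(): hands the job in, once; it reports no verdict.
Trained networks look in the newest picture that a camera, given by its name, has taken for a name from the list of things; names that differ only in an ending like _2 or _b are one class to them, and where a whole thing is asked for, a point or a joint stands for the part that bears it (a point fixed in the world has none). Each returns a list of dicts, best first, with "p" (0 to 1); they miss things now and then, are a little off and sometimes report something else, mostly with a low value. They report only what shows in the picture. A call takes as long as a camera call. They do not tell look-alikes from the thing itself.
- manip.find_in(target, camera): "point" ([column, row] in pixels, amid what is visible of it).
The state is a dict: "t": time; "q": joint angles; "qd": joint speeds; "joint_torque": joint torques, N m; "tcp_pos": TCP position; "tcp_rot": TCP orientation; "force": force on the tool from outside, world axes, zero at the start; "wrist_torque": the same for the moment, N m; "finger_gap": opening from 0.0 (shut) to 1.0 (fully open).
Only numpy, scipy, OpenCV 4.12 (cv2) and the standard library are available. Lean on these libraries where they do the work, as an engineer would, in place of code of your own. Each camera call takes 0.05 s, during which the arm holds its last target.

TASK

Fit the loose hook-on shelf, which lies on its side on the desk, into the free upper place of the slotted stand, above the shelf already fitted: all four hooks in their slots, pushed fully down so that the spring catch snaps out over the top edge of its back plate. Once the shelf is locked, take the self-inking stamp that stands beside the label printer and set it on the shelf, upright between its side walls. Leave the other things on the desk where they are.

Things in the scene. Friction and masses are not known exactly. Their poses are not given: they have to be found in the camera images.
- shelf: Loose grey hook-on shelf, 130 x 60 x 96 mm, 0.3 kg. Origin: rear face of its back plate, mid-width, at the underside of the deck; x = the way the hooks go in, y across, z up as fitted. Deck x -130..0, y -30..30, z 0..4 mm. Side walls: outer faces y = -30, 30; 4 mm thick, 26 mm high for x -104..0. Starts on a side wall: y axis up, origin 30 mm over the desk, x roughly ahead, deck to the left.
- back_plate (a point): Middle of the top edge of the loose shelf's back plate. The plate is 9 mm thick (shelf x -9..0), 60 mm wide, z 0..96 mm; its front is bare above the side walls (z > 26 mm), its rear bare between the hook rows (z 30..71 mm). The shelf's centre of mass lies near its x = -50, z = 20 mm.
- upper_hooks (a point): On the plate's rear face, mid-width, at the underside of the upper hook necks (shelf z = 82 mm). Four hooks, two here and two 62 mm lower, at y = -17 and 17 mm: 5 mm thick, standing out 11 mm, neck 10 mm high, with a 5 mm thick lip hanging 11 mm below the neck 6 mm behind the plate.
- stand: Fixed slotted stand: base plate 150 x 116 x 10 mm, grey column 60 x 30 mm, 284 mm tall. Origin on the desk under the column's front face, mid-width; x points back through the column, z up. Web 4 mm thick, slots at y = -17 and 17 mm, 7.6 mm wide, 26 mm high, at four heights 62 mm apart. An identical shelf with small things on it (up to 115 mm high) fills the lower two rows and reaches 130 mm forward.
- free_place (a point): On the column's front face, mid-width, 146 mm above the desk, axes as the stand's: the loose shelf's origin comes here when fitted. Free slots span 20..46 and 82..108 mm above it, so the hooks enter with the shelf 11 to 16 mm above its final height; it then goes down until the necks rest on the slots' lower edges.
- catch (a joint): Spring catch of the free place: steel nose 16 mm wide, mid-column, 97.5 to 105.5 mm above free_place, standing 7 mm out. 0 = out; grows when pressed in (m, up to 0.009; 2 N at first, 5.5 N flush). The back plate presses it in as the hooks enter; it snaps out over the plate's top edge when the shelf is home and then stops it lifting. Sideways search of 1 to 3 mm may be needed to find the slots.
- stamp: Self-inking stamp standing in front on the right, beside the label printer (another, fixed one stands far left), 36 x 64 x 78 mm (x, y, z; 0.11 kg), origin at the centre of its underside. Its handle block (36 mm across x, 64 mm along y) spans z 48..78 mm; the foot is 32 x 58 mm, so it fits between the shelf's walls (52 mm) only with its y axis along the shelf's x axis.
- mug: White mug (92 mm wide, 95 mm high) standing to the left; leave it.
- notes: Block of sticky notes (78 x 78 x 23 mm); leave it.
- punch: Black hole punch (112 x 162 x 61 mm) behind the loose shelf; leave it.
- pen: Black pen (136 mm); leave it.
Things that resemble listed ones, but are neither listed nor needed, are in the scene too. What is shaped like the stamp but pink or red is not meant.

How it is judged (in metres and radians):
On the way:
1. the shelf is home in the free place and the catch has snapped out above it, before the stamp goes on (x of shelf in the frame of free_place between -0.004 and 0.002 m and y of shelf in the frame of free_place between -0.003 and 0.003 m and z of shelf in the frame of free_place between -0.003 and 0.003 m and angle between shelf's own z axis and vertical below 0.06 rad and angle between the x axis of shelf and the x axis of stand, either way round below 0.06 rad and value of joint catch below 0.002 m and horizontal distance between stamp and shelf above 0.15 m), for 0.2 s.
At the end, for the whole second after the job is handed in: Shelf at free_place within 4 mm forward, 3 mm sideways and in height, level and square within 0.06 rad, catch out (under 2 mm pressed); stamp upright (0.08 rad) on the deck, within 12 mm of its middle line, 30 to 100 mm in front of the column; shelf and stamp at rest (x of shelf in the frame of free_place between -0.004 and 0.002 m and y of shelf in the frame of free_place between -0.003 and 0.003 m and z of shelf in the frame of free_place between -0.003 and 0.003 m and angle between shelf's own z axis and vertical below 0.06 rad and angle between the x axis of shelf and the x axis of stand, either way round below 0.06 rad and value of joint catch below 0.002 m and x of stamp in the frame of shelf between -0.1 and -0.03 m and y of stamp in the frame of shelf between -0.012 and 0.012 m and z of stamp in the frame of shelf between 0.001 and 0.008 m and angle between stamp's own z axis and vertical below 0.08 rad and linear speed of each of stamp, shelf below 0.02 m/s); the robot touches nothing.
It fails at once if the mug is pushed more than 30 mm (distance of mug from where it was at the start of the episode above 0.03 m).
It fails at once if the sticky-note block is pushed more than 30 mm (distance of notes from where it was at the start of the episode above 0.03 m).
It fails at once if the hole punch is pushed more than 30 mm (distance of punch from where it was at the start of the episode above 0.03 m).
It fails at once if the pen is pushed more than 30 mm (distance of pen from where it was at the start of the episode above 0.03 m).
It also fails if it takes over 70 s, if anything falls off the work surface, if the arm or the gripper's body presses on something with over 40 N, if the wrist force passes 120 N, or if a joint passes its speed limit or range.

## Working session

There is one attempt and no reset: what is moved stays moved. The work goes in short steps, Python scripts to look and compute and a tool call to move; the robot and the scene stay as the last step left them, time stands still between calls to the robot, and variables do not carry over. Pictures are saved under pics/ and viewed, and the job is handed in when it is done.

Besides the shell and the picture viewer there is one more tool, called after "Call:" as name(argument=value, ...), one argument or row to a line, values as JSON. send_rows: Moves the arm, as the interface text tells. Its arguments: {"type":"object","properties":{"series":{"type":"array"},"grip_force":{"type":"number"}},"required":["series"]}

```bash
mkdir -p pics; ls; python3 - <<'E'
from station import manip
import cv2,json
s=manip.observe();print(s)
for c in("scene","top"):
    im=manip.capture(c);cv2.imwrite(f"pics/{c}0.png",cv2.cvtColor(im,cv2.COLOR_RGB2BGR))
    m=manip.camera_model(c);print(c,m)
    for n in("shelf","back_plate","upper_hooks","stand","stamp","catch"):
        try: print(n,[(d['p'],d['point']) for d in manip.find_in(n,c)][:4])
        except Exception as e: print(n,e)
print(manip.observe()['t'])
E
```

```text
pics
{'t': 0.0, 'q': array([1.02322490e+00, 4.87062748e-02, 9.75756396e-02, 1.62198475e+00,
       1.34310282e-05, 1.44298246e+00]), 'qd': array([-4.34086959e-04,  7.47077508e-04,  8.59098759e-04,  1.99638815e-03,
       -4.79787415e-05, -2.19444290e-03]), 'joint_torque': array([ 3.39635044e-04, -3.38782454e+01,  3.20014787e+01,  2.02235644e-02,
       -1.07304588e-04, -1.16819314e-05]), 'tcp_pos': array([213.86280231, 479.23320728, 403.5286886 ]), 'tcp_rot': array([ 0.69131356,  0.14654745,  0.69186582, -0.14809151]), 'force': array([-0.39538655, -0.10831325,  0.42871221]), 'wrist_torque': array([ 0.06382048, -0.02235469,  0.01562584]), 'finger_gap': 0.9994782193099991}
scene {'fx': 465.80780945302837, 'fy': 465.80780945302837, 'cx': 276.81763712587116, 'cy': 208.45014098360286, 'R': array([[-0.54990413, -0.83500051, -0.01948337],
       [-0.53253064,  0.36848712, -0.76198974],
       [ 0.64344119, -0.40864581, -0.64729595]]), 't': array([ 350.10297107,  373.15318351, 1297.46648208])}
shelf [(0.87, [324.7, 230.6])]
back_plate [(0.96, [322.4, 234.3])]
upper_hooks [(0.56, [318.2, 231.0])]
stand [(0.63, [224.9, 240.9])]
stamp [(0.87, [296.1, 247.3]), (0.41, [380.5, 214.1])]
catch [(0.25, [318.3, 233.3])]
top {'fx': 545.4735032220257, 'fy': 545.4735032220257, 'cx': 273.1941110362171, 'cy': 206.45597128047064, 'R': array([[ 0.02536452, -0.99967749, -0.001244  ],
       [-0.98706834, -0.02484753, -0.15836256],
       [ 0.15828058,  0.0052447 , -0.98738025]]), 't': array([  64.57258621,  549.84713662, 1480.76173099])}
shelf [(0.81, [325.0, 235.1]), (0.23, [216.3, 184.1])]
back_plate [(0.62, [286.4, 179.4])]
upper_hooks [(0.72, [325.6, 235.7])]
stand [(0.92, [216.7, 181.1]), (0.62, [222.5, 254.5])]
stamp [(0.7, [278.1, 246.6]), (0.6, [382.3, 213.6]), (0.57, [411.1, 254.6])]
catch [(0.39, [335.8, 172.2])]
0.7
```

View pics/scene0.png

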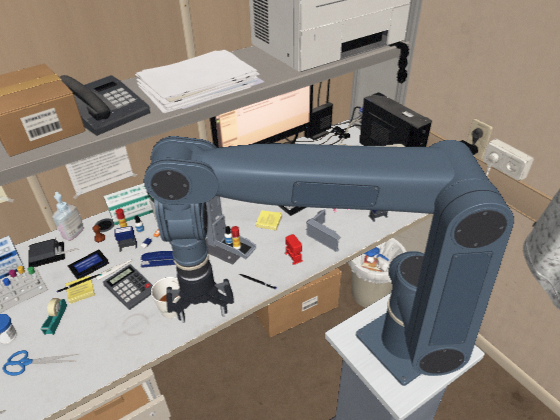

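View pics/top0.png

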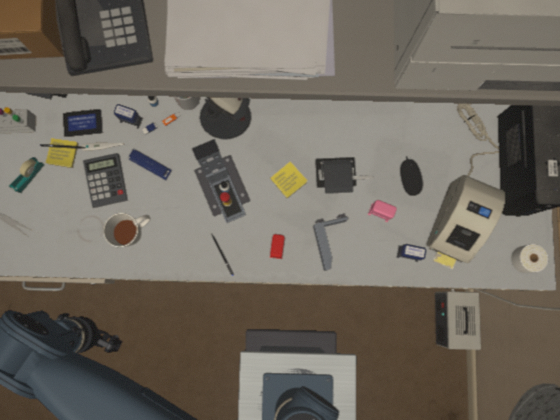

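The top view shows these candidates. Stamp look-alikes: red at (278,246), pink at (382,211), dark blue beside the label printer at (411,253), and dark blue far left at (127,114). The loose shelf is at (325,240) and the stand at (218,180). I choose the dark blue one at (411,253) and will check it with a crop.

```bash
cat > h.py <<'E'
import numpy as np,cv2
from station import manip
def gp(c,px,z):
    m=manip.camera_model(c);R=np.array(m['R']);t=np.array(m['t'])
    d=R.T@np.array([(px[0]-m['cx'])/m['fx'],(px[1]-m['cy'])/m['fy'],1]);o=-R.T@t
    return o+d*(z-o[2])/d[2]
def pr(c,X):
    m=manip.camera_model(c);p=np.array(m['R'])@np.array(X,float)+m['t']
    return np.array([m['fx']*p[0]/p[2]+m['cx'],m['fy']*p[1]/p[2]+m['cy']])
E
python3 - <<'E'
from h import *
t=cv2.imread("pics/top0.png")
a=cv2.resize(t[195:285,290:460],None,fx=4,fy=4,interpolation=cv2.INTER_CUBIC)
cv2.imwrite("pics/c1.png",a[:, :680])
a=cv2.resize(t[130:230,180:280],None,fx=6,fy=6,interpolation=cv2.INTER_CUBIC);cv2.imwrite("pics/c2.png",a)
s=cv2.imread("pics/scene0.png")
a=cv2.resize(s[180:290,190:390],None,fx=4,fy=4,interpolation=cv2.INTER_CUBIC);cv2.imwrite("pics/c3.png",a)
for n,p,z in [("stamp",(411,253),78),("shelfL",(325,240),60),("stand",(207,152),284),("mug",(124,232),95),("punch",(336,175),60),("edge",(300,96),0),("front",(300,282),0),("pen",(222,254),5)]: print(n,gp("top",p,z).round())
E
```

```text
stamp [ 425. -296.   78.]
shelfL [456. -66.  60.]
stand [637. 239. 284.]
mug [460. 476.  95.]
punch [639. -95.  60.]
edge [890.   7.   0.]
front [342.  -2.   0.]
pen [414. 220.   5.]
```

View pics/c1.png

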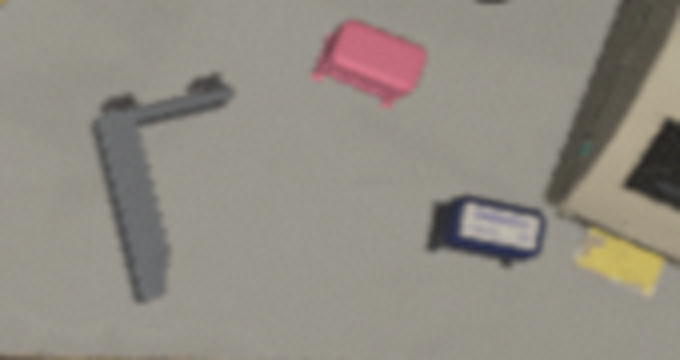

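View pics/c2.png

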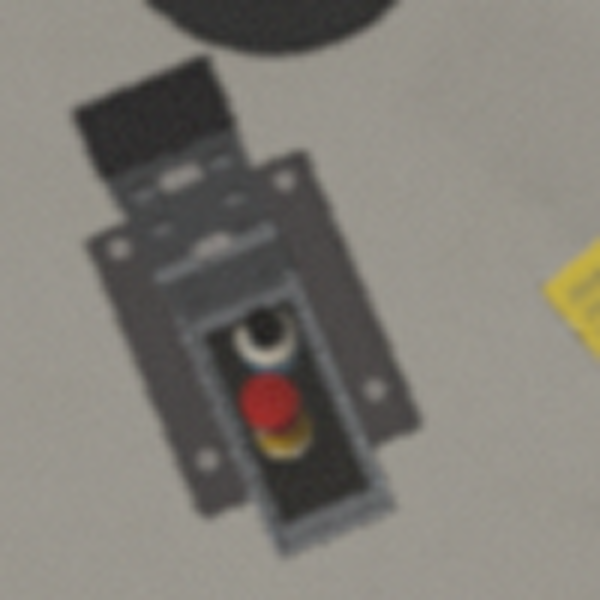

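View pics/c3.png

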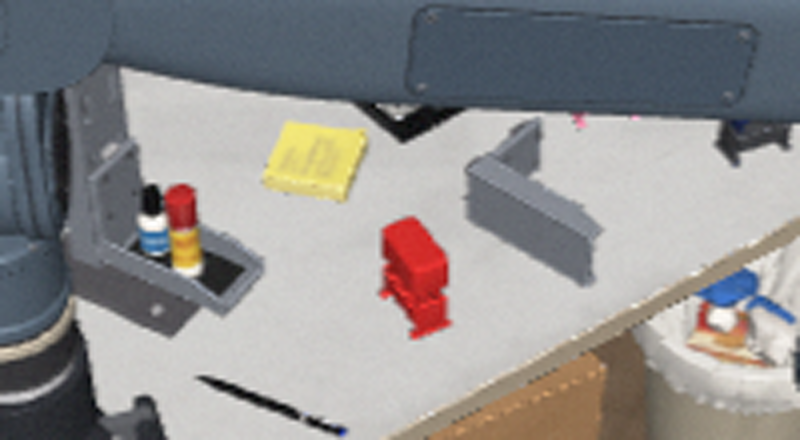

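The crop confirms the stamp: dark blue with a white label, crop (495,230), right beside the printer. The loose shelf is L-shaped with its plate at the far end and extending right. I'll now fit the silhouettes of the shelf, stand and stamp precisely.

```bash
cat > fit.py <<'E'
from h import *
from scipy.optimize import minimize
def box(x0,x1,y0,y1,z0,z1): return np.array([[x,y,z] for x in(x0,x1) for y in(y0,y1) for z in(z0,z1)],float)
SH=[box(-130,0,-30,30,0,4),box(-9,0,-30,30,0,96)]
for s in(-1,1):
    a,b=sorted((s*26,s*30)); w=box(-104,0,a,b,0,26)
    SH.append(np.vstack([w,box(-130,-130,a,b,0,8)]))
    SH_h=s*17
    for zz in(82,20): SH+= [box(0,11,SH_h-2.5,SH_h+2.5,zz,zz+10),box(6,11,SH_h-2.5,SH_h+2.5,zz-11,zz+10)]
def Rz(a): c,s=np.cos(a),np.sin(a); return np.array([[c,-s,0],[s,c,0],[0,0,1]])
RS0=np.array([[1,0,0],[0,0,-1],[0,1,0]],float) # cols: x->X, y->Z, z->-Y
def render(cam,parts,R,t,roi,k=6):
    x0,y0,x1,y1=roi; m=np.zeros(((y1-y0)*k,(x1-x0)*k),np.uint8)
    for P in parts:
        p=np.array([pr(cam,R@q+t) for q in P]); p=((p-[x0,y0]+0.5)*k-0.5)
        h=cv2.convexHull(p.astype(np.float32)); cv2.fillConvexPoly(m,np.round(h).astype(np.int32),255)
    return cv2.resize(m,(x1-x0,y1-y0),interpolation=cv2.INTER_AREA)/255.
E
python3 - <<'E'
from fit import *
top=cv2.imread("pics/top0.png").astype(float);sc=cv2.imread("pics/scene0.png").astype(float)
def dark(im,roi,lo,hi):
    x0,y0,x1,y1=roi;g=im[y0:y1,x0:x1].mean(2);print("bg",np.percentile(g,[5,50,90]).round());return np.clip((hi-g)/(hi-lo),0,1)
roi=(300,205,360,280); T=dark(top,roi,105,145)
roi2=(295,195,350,256); S=dark(sc,roi2,120,175)
cv2.imwrite("pics/m.png",cv2.resize(np.hstack([T*255,np.zeros((75,5)),np.vstack([S*255,np.zeros((14,55))])]),None,fx=6,fy=6,interpolation=0))
def cost(p,vis=False):
    R=Rz(p[2])@RS0;t=np.array([p[0],p[1],30])
    a=render("top",SH,R,t,roi);b=render("scene",SH,R,t,roi2)
    if vis: return a,b
    return ((a-T)**2).sum()+W*((b-S)**2).sum()
for W in(0,.5):
    best=None
    for yaw in(-.2,.05,.2):
        for x in (490,515):
            r=minimize(cost,[x,-50,yaw],method='Nelder-Mead',options=dict(initial_simplex=[[x,-50,yaw],[x+15,-50,yaw],[x,-35,yaw],[x,-50,yaw+.1]],xatol=.05,fatol=.01))
            if best is None or r.fun<best.fun:best=r
    print(W,best.x,best.fun)
    a,b=cost(best.x,1)
    v=np.zeros((75,120,3));v[:,:60,2]=T*255;v[:,:60,1]=a*255;v[:61,62:117,2]=S*255;v[:61,62:117,1]=b*255
    cv2.imwrite(f"pics/fit{W}.png",cv2.resize(v,None,fx=6,fy=6,interpolation=0))
E
```

```text
bg [102. 147. 149.]
bg [ 78. 181. 206.][ WARN:0@1.218] global loadsave.cpp:1063 imwrite_ Unsupported depth image for selected encoder is fallbacked to CV_8U.
Traceback (most recent call last):
  File "fit.py", line 15, in render
    p=np.array([pr(cam,R@q+t) for q in P]); p=((p-[x0,y0]+0.5)*k-0.5)
                ~~^^^^^^^^^^^
  File "h.py", line 8, in pr
    m=manip.camera_model(c);p=np.array(m['R'])@np.array(X,float)+m['t']
ValueError: time passes only in moves, steps and waits
```

```bash
python3 - <<'E'
from station import manip
import pickle
pickle.dump({c:{k:v for k,v in manip.camera_model(c).items()} for c in("top","scene")},open("cam.pkl","wb"))
print(manip.observe()['t'])
E
cat > h.py <<'E'
import numpy as np,cv2,pickle
from station import manip
CM=pickle.load(open("cam.pkl","rb"))
def gp(c,px,z):
    m=CM[c];R=np.array(m['R']);t=np.array(m['t'])
    d=R.T@np.array([(px[0]-m['cx'])/m['fx'],(px[1]-m['cy'])/m['fy'],1]);o=-R.T@t
    return o+d*(z-o[2])/d[2]
def pr(c,X):
    m=CM[c];p=np.array(m['R'])@np.array(X,float)+m['t']
    return np.array([m['fx']*p[0]/p[2]+m['cx'],m['fy']*p[1]/p[2]+m['cy']])
E
cat > fs.py <<'E'
from fit import *
top=cv2.imread("pics/top0.png").astype(float);sc=cv2.imread("pics/scene0.png").astype(float)
def dark(im,roi,lo,hi):
    x0,y0,x1,y1=roi;g=im[y0:y1,x0:x1].mean(2);return np.clip((hi-g)/(hi-lo),0,1)
roi=(300,205,360,280); T=dark(top,roi,105,145)
roi2=(300,207,350,256); S=dark(sc,roi2,120,175)
def cost(p,vis=False):
    R=Rz(p[2])@RS0;t=np.array([p[0],p[1],30])
    a=render("top",SH,R,t,roi);b=render("scene",SH,R,t,roi2)
    if vis: return a,b
    return ((a-T)**2).sum()+W*((b-S)**2).sum()
for W in(0,.5):
    best=None
    for yaw in(-.2,.05,.2):
        for x in (490,515):
            r=minimize(cost,[x,-50,yaw],method='Nelder-Mead',options=dict(initial_simplex=[[x,-50,yaw],[x+15,-50,yaw],[x,-35,yaw],[x,-50,yaw+.1]],xatol=.05,fatol=.01))
            if best is None or r.fun<best.fun:best=r
    print(W,best.x,best.fun)
    a,b=cost(best.x,1)
    v=np.zeros((75,120,3));v[:,:60,2]=T*255;v[:,:60,1]=a*255;v[:49,62:112,2]=S*255;v[:49,62:112,1]=b*255
    cv2.imwrite(f"pics/fit{W}.png",cv2.resize(v,None,fx=6,fy=6,interpolation=0).astype(np.uint8))
E
python3 fs.py
```

```text
0.7
0 [ 5.00821671e+02 -3.40037176e+01  2.58085113e-01] 17.55208453479431
0.5 [ 5.01189515e+02 -3.41523026e+01  2.59109909e-01] 98.6263305177443
```

View pics/fit0.5.png

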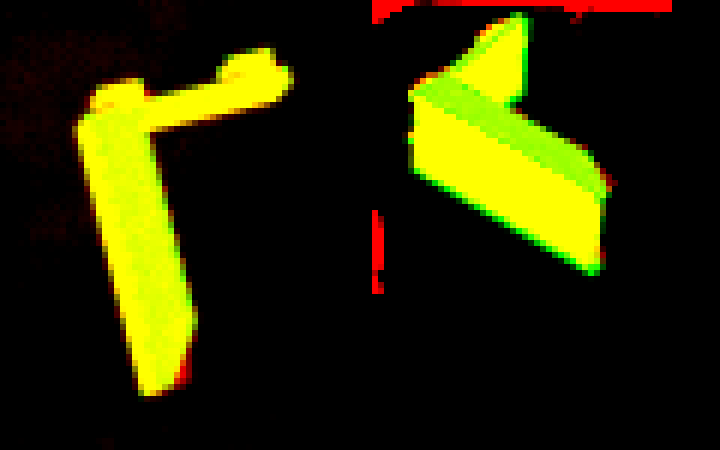

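The model outline (green over red) matches both views of the shelf closely. Now the stand and stamp.

```bash
cat > fst.py <<'E'
from fit import *
import sys
top=cv2.imread(sys.argv[1]).astype(float)
roi=(182,132,262,232);x0,y0,x1,y1=roi
g=top[y0:y1,x0:x1].mean(2);T=np.clip((145-g)/30,0,1)
hsv=cv2.cvtColor(top[y0:y1,x0:x1].astype(np.uint8),cv2.COLOR_BGR2HSV)
Wt=np.ones_like(T);Wt[0:8]=0  # lamp
Wt[0:9,20:]=0; 
LOW=[p+[0,0,22] for p in SH]
def parts(off): return [box(off,off+150,-58,58,0,10),box(0,30,-30,30,0,284),box(-130,30,-20,20,30,60)]+LOW
def cost(p,vis=False):
    a=render("top",parts(p[3]),Rz(p[2]),np.array([p[0],p[1],0]),roi)
    if vis:return a
    return (Wt*(a-T)**2).sum()
best=None
for yaw in(.35,.45):
  for off in (-110,-90):
    x=np.array([610,220,yaw,off])
    r=minimize(cost,x,method='Nelder-Mead',options=dict(initial_simplex=[x,x+[15,0,0,0],x+[0,15,0,0],x+[0,0,.1,0],x+[0,0,0,15]],xatol=.05,fatol=.01,maxiter=600))
    if best is None or r.fun<best.fun:best=r
print(best.x,best.fun)
a=cost(best.x,1);v=np.zeros((100,80,3));v[...,2]=T*255;v[...,1]=a*255
cv2.imwrite("pics/fitst.png",cv2.resize(v,None,fx=6,fy=6,interpolation=0).astype(np.uint8))
# stamp
roi=(394,238,432,264);x0,y0,x1,y1=roi
im=top[y0:y1,x0:x1];T2=np.clip((135-im.mean(2))/40,0,1); 
b,gr,rr=im[...,0],im[...,1],im[...,2]
T2=np.maximum(T2,np.clip((b-rr)/15,0,1))
H=[box(-18,18,-32,32,48,78)]; F=[box(-16,16,-29,29,0,8)]
def c2(p,vis=False):
    a=render("top",[np.vstack([H[0]]),F[0],box(-14,14,-29,29,0,60)],Rz(p[2]),np.array([p[0],p[1],0]),roi)
    if vis:return a
    return ((a-T2)**2).sum()
best=None
for yaw in(-.3,-.1,.2):
    x=np.array([422,-297,yaw])
    r=minimize(c2,x,method='Nelder-Mead',options=dict(initial_simplex=[x,x+[8,0,0],x+[0,8,0],x+[0,0,.2]],xatol=.05,fatol=.01))
    if best is None or r.fun<best.fun:best=r
print("stamp",best.x,best.fun)
a=c2(best.x,1);v=np.zeros((26,38,3));v[...,2]=T2*255;v[...,1]=a*255
v=np.hstack([v,im]);cv2.imwrite("pics/fitsp.png",cv2.resize(v,None,fx=10,fy=10,interpolation=0).astype(np.uint8))
E
python3 fst.py pics/top0.png
```

```text
[ 6.32396787e+02  2.37474982e+02  4.33879931e-01 -9.62990322e+01] 37.619789824426505
stamp [ 4.30151091e+02 -3.03410108e+02 -1.43140148e-01] 206.37032006920418
```

View pics/fitst.png

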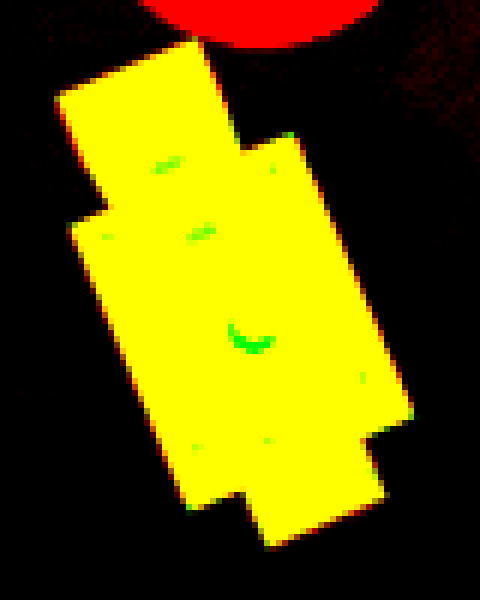

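View pics/fitsp.png

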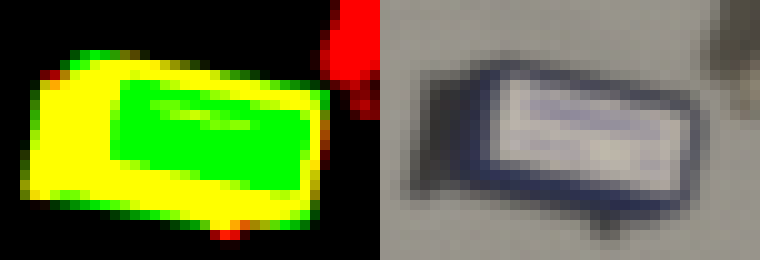

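```bash
cat > pose.py <<'E'
from h import *
from scipy.spatial.transform import Rotation as Ro
def Rq(q): return Ro.from_quat(np.array(q)[[1,2,3,0]])
S_SH=(np.array([501,-34.1,30.]),0.259); ST=np.array([632.4,237.5,0.]);SY=0.434
def Rz(a): return Ro.from_euler('z',a).as_matrix()
RS0=np.array([[1,0,0],[0,0,-1],[0,1,0]],float)
def tool_in_shelf(phi,sg,g=(-47,20,13)):
    x=np.array([np.sin(phi),-np.cos(phi),0]);y=np.array([0,0,sg]);R=np.c_[x,y,np.cross(x,y)]
    return R,np.array(g)-155*x
def step(Rt,pt,s=None):
    s=s or manip.observe();Rc=Rq(s['tcp_rot']).as_matrix()
    rv=np.degrees(Ro.from_matrix(Rt@Rc.T).as_rotvec());return rv.round(2),(pt-s['tcp_pos']).round(1)
E
python3 - <<'E'
from pose import *
s=manip.observe();q=s['q'];R=Rq(s['tcp_rot']).as_matrix();print(R.round(3))
M=Ro.from_euler('z',q[0])*Ro.from_euler('y',q[1]-q[2]+q[3])
print((M.inv()*Rq(s['tcp_rot'])).as_rotvec(), q[5])
for phi in np.radians([30,45,60]):
  for sg in(1,-1):
    Rt,pt=tool_in_shelf(phi,sg)
    Rs=Rz(S_SH[1])@RS0; R1=Rs@Rt;p1=Rs@pt+S_SH[0]
    R2=Rz(SY)@Rt;p2=Rz(SY)@(pt+[0,0,146])+ST
    print(np.degrees(phi),sg,p1.round(),p2.round())
    for R,p in((R1,p1),(R2,p2)):
        a=np.arctan2(p[1],p[0])-.1
        L=Ro.from_euler('z',a).inv()*Ro.from_matrix(R)
        print('   az',a.round(2),'pitch,J5,J6',L.as_euler('YZX').round(2))
    print(step(R1,p1))
E
```

```text
[[ 0.     0.408  0.913]
 [ 0.     0.913 -0.408]
 [-1.     0.     0.   ]]
[1.44300894e+00 2.66607298e-06 3.03054718e-06] 1.443008944288051
29.999999999999996 1 [384. -79. 184.] [455. 325. 159.]
   az -0.3 pitch,J5,J6 [1.12 0.27 2.64]
   az 0.52 pitch,J5,J6 [-0.   -1.13  1.57]
(array([  38.82,   -3.12, -137.06]), array([ 170. , -558. , -220.5]))
29.999999999999996 -1 [384. -79. 184.] [455. 325. 159.]
   az -0.3 pitch,J5,J6 [ 1.12  0.27 -0.5 ]
   az 0.52 pitch,J5,J6 [-0.   -1.13 -1.57]
(array([ -2.46, -30.47,  37.99]), array([ 170. , -558. , -220.5]))
45.0 1 [353. -87. 160.] [436. 289. 159.]
   az -0.34 pitch,J5,J6 [0.88 0.41 2.69]
   az 0.49 pitch,J5,J6 [-0.   -0.84  1.57]
(array([  57.8 ,   -4.65, -132.  ]), array([ 139. , -566.2, -245.2]))
45.0 -1 [353. -87. 160.] [436. 289. 159.]
   az -0.34 pitch,J5,J6 [ 0.88  0.41 -0.45]
   az 0.49 pitch,J5,J6 [ 0.   -0.84 -1.57]
(array([ -3.69, -45.69,  36.84]), array([ 139. , -566.2, -245.2]))
59.99999999999999 1 [329. -93. 128.] [427. 250. 159.]
   az -0.38 pitch,J5,J6 [0.62 0.54 2.79]
   az 0.43 pitch,J5,J6 [-0.   -0.52  1.57]
(array([  76.24,   -6.14, -124.93]), array([ 115.2, -572.5, -277.3]))
59.99999999999999 -1 [329. -93. 128.] [427. 250. 159.]
   az -0.38 pitch,J5,J6 [ 0.62  0.54 -0.35]
   az 0.43 pitch,J5,J6 [-0.   -0.52 -1.57]
(array([ -4.91, -60.88,  35.22]), array([ 115.2, -572.5, -277.3]))
```

Call:
send_rows(
  series=[
    [-0.5, -6.5, 5.2, 14, -50, -10, 0.65],
    [-0.5, -6.5, 5.2, 14, -50, -10, 0.65],
    [-0.5, -6.5, 5.2, 14, -50, -10, 0.65],
    [-0.5, -6.5, 5.2, 14, -50, -10, 0.65],
    [-0.5, -6.5, 5.2, 14, -50, -10, 0.65],
  ],
)

```text
t: 1.2
tcp_pos: [282.4, 247.4, 353.3]
tcp_rot: [0.875, 0.002, 0.483, 0.044]
force: [1.3, -0.8, 1.4]
finger_gap: 0.652
```

Call:
send_rows(
  series=[
    [-0.5, -6.5, 5.2, 14, -50, -10, 0.65],
    [-0.5, -6.5, 5.2, 14, -50, -10, 0.65],
    [0, 0, 0, 14, -50, -10, 0.65],
    [0, 0, 0, 14, -50, -10, 0.65],
    [0, 0, 0, 14, -50, -10, 0.65],
  ],
)

```text
t: 1.7
tcp_pos: [358.0, 31.2, 306.5]
tcp_rot: [0.908, -0.05, 0.401, 0.114]
force: [1.1, 0.4, 0.3]
finger_gap: 0.653
```

```bash
cat > nxt.py <<'E'
from pose import *
s=manip.observe();print(round(s['t'],2),s['tcp_pos'].round(1),s['q'].round(2),s['force'].round(1),round(s['finger_gap'],3))
Rt,pt=tool_in_shelf(np.pi/4,-1)
Rs=Rz(S_SH[1])@RS0; print(step(Rs@Rt,Rs@pt+S_SH[0],s))
E
python3 nxt.py
```

```text
1.7 [358.   31.2 306.5] [-0.23 -0.95 -0.9   0.95  0.31 -0.36] [1.1 0.4 0.3] 0.653
(array([ 0.62, -2.57,  0.6 ]), array([  -5. , -117.9, -146.9]))
```

```bash
cat > kin.py <<'E'
from pose import *
from scipy.optimize import least_squares
def fk(q,k):
    h,L1,L2,a,b,d=k
    Y=lambda t:Ro.from_euler('y',t).as_matrix()
    p=np.array([0,d,h])+Y(q[1])@[0,0,L1]+Y(q[1]-q[2])@[L2,0,0]
    W=Y(q[1]-q[2]+q[3]); p=p+W@(np.array([a,0,0])+Ro.from_euler('z',q[4]).as_matrix()@[b,0,0])
    return Rz(q[0])@p
E
python3 - <<'E'
from kin import *
s=manip.observe()
D=[([1.02322490e+00, 4.87062748e-02, 9.75756396e-02, 1.62198475e+00,1.34310282e-05,1.443],[213.863,479.233,403.53]),(s['q'],s['tcp_pos'])]
f=lambda k:np.concatenate([fk(q,k)-p for q,p in D]+[np.array(k-np.array([200,350,400,60,80,67]))*1e-3])
r=least_squares(f,[200,350,400,60,80,67]);print(r.x.round(1),r.fun[:6].round(2))
E
```

```text
[246.8 387.8 502.8 113.3 141.9  66.9] [ 0.  0. -0. -0. -0.  0.]
```

Call:
send_rows(
  series=[
    [0, 8, 0, 15, -30, -20, 0.65],
    [0, 8, 0, 15, -30, -20, 0.65],
  ],
)

```text
t: 1.9
tcp_pos: [386.3, -34.4, 268.0]
tcp_rot: [0.845, -0.033, 0.522, 0.115]
force: [0.9, -0.3, 0.6]
finger_gap: 0.651
```

```bash
python3 - <<'E'
from kin import *
s=manip.observe();print(s['q'].round(3),s['tcp_pos'].round(1))
import json
D=[([1.02322490e+00, 4.87062748e-02, 9.75756396e-02, 1.62198475e+00,1.34310282e-05,1.443],[213.863,479.233,403.53]),(s['q'],s['tcp_pos'])]
k0=np.array([200,350,400,60,80,67.])
f=lambda k:np.concatenate([fk(q,k)-p for q,p in D]+[np.array(k-k0)*1e-3])
r=least_squares(f,k0);print(r.x.round(1),r.fun[:6].round(2))
E
```

```text
[-0.378 -0.602 -0.734  1.073  0.312 -0.535] [386.3 -34.4 268. ]
[273.2 408.8 501.9 160.6 141.9  66.9] [ 0.    0.   -0.01 -0.   -0.    0.01]
```

```bash
cat >> kin.py <<'E'
LO=np.array([-2.91,-.99,-1.21,-2.12,-1.49,-3.14]);HI=np.array([2.91,1.94,1.42,2.29,1.47,3.14])
K=None
def ik(R,p,k,seed):
    def f(q):
        M=(Ro.from_euler('z',q[0])*Ro.from_euler('y',q[1]-q[2]+q[3])*Ro.from_euler('z',q[4])*Ro.from_euler('x',q[5]))
        return np.concatenate([fk(q,k)-p,200*(Ro.from_matrix(R).inv()*M).as_rotvec()])
    best=None
    for sd in seed:
        r=least_squares(f,np.clip(sd,LO+.01,HI-.01),bounds=(LO,HI))
        if best is None or r.cost<best.cost:best=r
    return best.x.round(2),round(best.cost,2)
E
python3 - <<'E'
from kin import *
s=manip.observe()
D=[([1.02322490e+00, 4.87062748e-02, 9.75756396e-02, 1.62198475e+00,1.34310282e-05,1.443],[213.863,479.233,403.53],1),(s['q'],s['tcp_pos'],1),([-.23,-.95,-.9,.95,.31,-.36],[358,31.2,306.5],.3)]
k0=np.array([250,400,500,130,142,67.])
f=lambda k:np.concatenate([w*(fk(q,k)-p) for q,p,w in D]+[np.array(k-k0)*1e-3])
r=least_squares(f,k0);k=r.x;print(k.round(1),r.fun[:9].round(2))
np.save("k.npy",k)
sd=[[-.4,-.6,-.8,1,.3,-.5],[0,0,0,1,0,-.5],[.5,.3,.3,0,-.8,-1.5],[.5,-.5,-.5,0,-.8,-1.5],[.5,.8,.8,0,-.8,-1.5],[-.3,-.5,-.5,.5,.5,-.5]]
for ph in(20,30,40,45,50,60):
    Rt,pt=tool_in_shelf(np.radians(ph),-1);Rs=Rz(S_SH[1])@RS0
    print(ph,ik(Rs@Rt,Rs@pt+S_SH[0],k,sd),ik(Rz(SY)@Rt,Rz(SY)@(pt+[0,0,160])+ST,k,sd))
E
```

```text
[243.4 371.4 504.   94.7 141.6  67. ] [ 0.11  0.42 -0.81 -0.42  0.2   0.96  0.59 -0.68 -0.5 ]
20 (array([-0.41, -0.38, -0.72,  0.95,  0.21, -0.64]), np.float64(0.0)) (array([ 0.75,  0.47, -0.45, -0.92, -1.49, -1.57]), np.float64(57.92))
30 (array([-0.5 , -0.53, -0.87,  0.83,  0.35, -0.69]), np.float64(0.0)) (array([ 0.75,  0.39, -0.57, -0.96, -1.36, -1.57]), np.float64(0.0))
40 (array([-0.6 , -0.67, -1.02,  0.72,  0.51, -0.73]), np.float64(0.0)) (array([ 0.72,  0.3 , -0.71, -1.01, -1.16, -1.57]), np.float64(0.0))
45 (array([-0.66, -0.73, -1.1 ,  0.66,  0.59, -0.74]), np.float64(0.0)) (array([ 0.69,  0.25, -0.77, -1.02, -1.04, -1.57]), np.float64(0.0))
50 (array([-0.71, -0.79, -1.17,  0.6 ,  0.68, -0.75]), np.float64(0.0)) (array([ 0.66,  0.2 , -0.84, -1.04, -0.92, -1.57]), np.float64(0.0))
60 (array([-0.82, -0.71, -1.21,  0.49,  0.88, -0.83]), np.float64(134.38)) (array([ 0.57,  0.11, -0.95, -1.06, -0.66, -1.57]), np.float64(0.0))
```

```bash
sed -i 's/np.pi\/4/np.radians(40)/' nxt.py; python3 nxt.py
```

```text
1.9 [386.3 -34.4 268. ] [-0.38 -0.6  -0.73  1.07  0.31 -0.53] [ 0.9 -0.3  0.6] 0.651
(array([ -0.4 , -13.44,   1.19]), array([-23.7, -49.8, -99.3]))
```

Call:
send_rows(
  series=[
    [-0.2, -7, 0.6, -12, -25, -10, 0.65],
    [-0.2, -7, 0.6, -12, -25, -10, 0.65],
    [0, 0, 0, 0, 0, 0, 0.65],
  ],
)

```text
t: 2.2
tcp_pos: [363.0, -91.7, 224.3]
tcp_rot: [0.891, -0.037, 0.437, 0.121]
force: [-0.8, 0.5, 0.3]
finger_gap: 0.649
```

```bash
python3 nxt.py
```

```text
2.2 [363.  -91.7 224.3] [-0.62 -0.7  -0.91  0.92  0.52 -0.74] [-0.8  0.5  0.3] 0.649
(array([-1.74, -2.45,  0.44]), array([ -0.4,   7.5, -55.5]))
```

Call:
send_rows(
  series=[
    [-1.7, -2.5, 0.4, 0, 7, -20, 0.65],
    [0, 0, 0, 0, 0, 0, 0.65],
  ],
)

```text
t: 2.4
tcp_pos: [361.0, -84.8, 200.0]
tcp_rot: [0.898, -0.051, 0.422, 0.116]
force: [-1.4, 0.6, -1.2]
finger_gap: 0.651
```

```bash
python3 nxt.py; python3 - <<'E'
from h import *
for c in("top","scene"):
    im=cv2.cvtColor(manip.capture(c),cv2.COLOR_RGB2BGR);cv2.imwrite(f"pics/{c}1.png",im)
    a=im[160:290,260:440] if c=="top" else im[180:290,240:390]
    cv2.imwrite(f"pics/{c}1c.png",cv2.resize(a,None,fx=4,fy=4,interpolation=cv2.INTER_CUBIC))
E
```

```text
2.4 [361.  -84.8 200. ] [-0.61 -0.74 -0.99  0.83  0.51 -0.73] [-1.4  0.6 -1.2] 0.651
(array([-0.31, -0.37,  0.32]), array([  1.6,   0.6, -31.3]))
```

View pics/top1c.png

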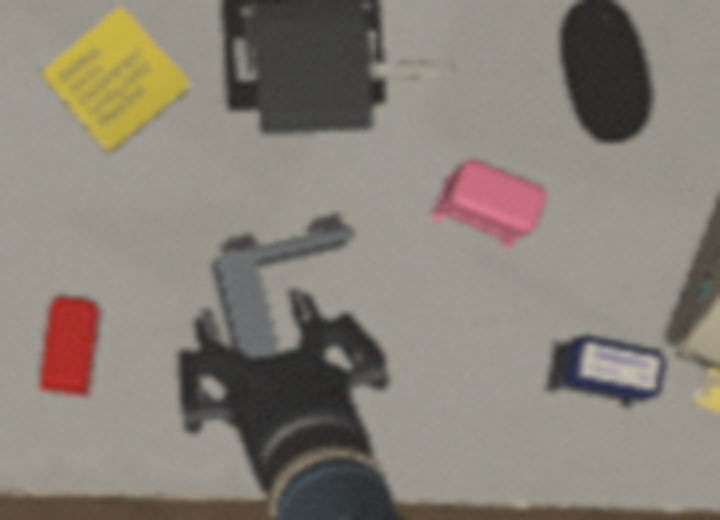

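View pics/scene1c.png

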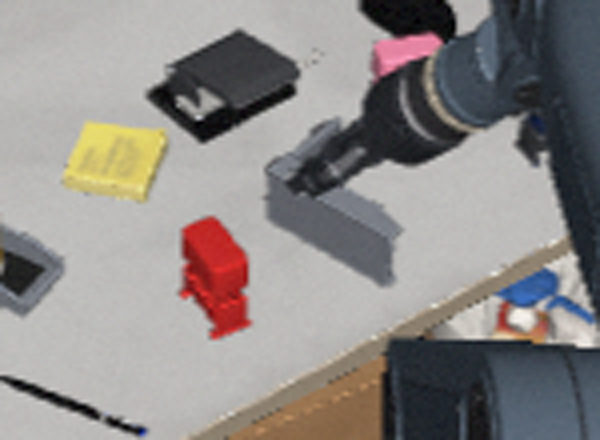

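The fingers straddle the wall at top crop (205,330) and (300,300), with the shelf between them. I'll descend and close.

Call:
send_rows(
  series=[
    [0, 0, 0, 1, 0, -16, 0.65],
    [0, 0, 0, 0, 0, -15, 0.65],
    [0, 0, 0, 0, 0, 0, 0.65],
  ],
)

```text
t: 2.8
tcp_pos: [371.2, -88.0, 190.2]
tcp_rot: [0.904, -0.063, 0.408, 0.114]
force: [0.4, 0.1, -0.6]
finger_gap: 0.651
```

```bash
python3 nxt.py
```

```text
2.8 [371.2 -88.  190.2] [-0.6  -0.71 -1.    0.75  0.51 -0.72] [ 0.4  0.1 -0.6] 0.651
(array([ 0.85,  1.48, -0.11]), array([ -8.6,   3.7, -21.5]))
```

Call:
send_rows(
  series=[
    [0.5, 1, 0, -8, 3, -10, 0.65],
    [0, 0, 0, 0, 0, 0, 0.65],
  ],
)

```text
t: 3.0
tcp_pos: [365.2, -85.3, 185.9]
tcp_rot: [0.901, -0.061, 0.413, 0.117]
force: [0.0, 0.0, -0.2]
finger_gap: 0.652
```

```bash
python3 nxt.py; python3 -c "
from h import *
s=manip.observe();print(s['qd'].round(3),s['joint_torque'].round(1),s['wrist_torque'].round(2))
im=cv2.cvtColor(manip.capture('scene'),cv2.COLOR_RGB2BGR);cv2.imwrite('pics/s2.png',im)"
```

```text
3.0 [365.2 -85.3 185.9] [-0.6  -0.73 -1.02  0.76  0.51 -0.73] [ 0.   0.  -0.2] 0.652
(array([ 0.6 ,  0.86, -0.28]), array([ -2.6,   1.1, -17.2]))
[ 0.01  -0.013  0.086 -0.036  0.011  0.002] [ -0.1 -10.1  36.4  -4.    1.5  -0. ] [-0.15  0.76  0.01]
```

View pics/s2.png

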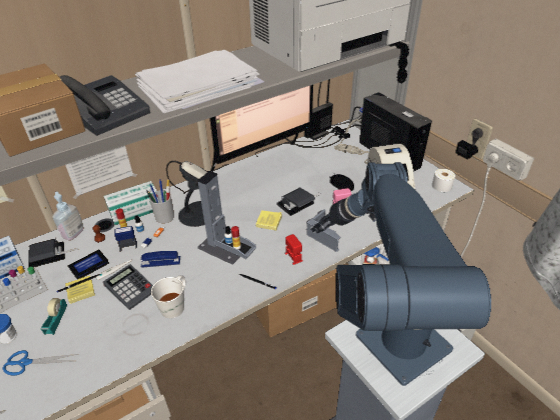

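Call:
send_rows(
  series=[
    [0.5, 1, 0, -3, 1, -18, 0.65],
    [0, 0, 0, 0, 0, 0, 0.65],
    [0, 0, 0, 0, 0, 0, 0.65],
  ],
)

```text
t: 3.35
tcp_pos: [364.0, -85.5, 170.8]
tcp_rot: [0.899, -0.059, 0.417, 0.118]
force: [0.2, 0.1, 0.4]
finger_gap: 0.649
```

```bash
python3 nxt.py
```

```text
3.35 [364.  -85.5 170.8] [-0.6  -0.7  -1.03  0.74  0.51 -0.74] [0.2 0.1 0.4] 0.649
(array([ 0.35,  0.26, -0.3 ]), array([-1.4,  1.3, -2.1]))
```

Call:
send_rows(
  series=[
    [0, 0, 0, -1, 1, -2, 0.5],
    [0, 0, 0, 0, 0, 0, 0.3],
    [0, 0, 0, 0, 0, 0, 0.2],
    [0, 0, 0, 0, 0, 0, 0.1],
    [0, 0, 0, 0, 0, 0, 0.1],
  ],
  grip_force=40,
)

```text
t: 3.85
tcp_pos: [362.7, -84.3, 168.1]
tcp_rot: [0.899, -0.058, 0.418, 0.118]
force: [-0.4, 0.8, -0.8]
finger_gap: 0.294
```

Call:
send_rows(
  series=[
    [0, 0, 0, 0, 0, 0, 0],
    [0, 0, 0, 0, 0, 0, 0],
    [0, 0, 0, 0, 0, 0, 0],
  ],
  grip_force=110,
)

```text
t: 4.15
tcp_pos: [362.7, -84.3, 168.2]
tcp_rot: [0.899, -0.058, 0.418, 0.118]
force: [0.4, -0.1, 0.2]
finger_gap: 0.283
```

```bash
python3 nxt.py;python3 - <<'E'
from h import *
for c in("top","scene"):
    im=cv2.cvtColor(manip.capture(c),cv2.COLOR_RGB2BGR);cv2.imwrite(f"pics/{c}3.png",im)
    a=im[180:290,280:400] if c=="top" else im[180:280,270:380]
    cv2.imwrite(f"pics/{c}3c.png",cv2.resize(a,None,fx=5,fy=5,interpolation=cv2.INTER_CUBIC))
E
```

```text
4.15 [362.7 -84.3 168.2] [-0.6  -0.71 -1.04  0.73  0.51 -0.73] [ 0.4 -0.1  0.2] 0.283
(array([ 0.27,  0.21, -0.28]), array([-0.1,  0.1,  0.5]))
```

View pics/top3c.png

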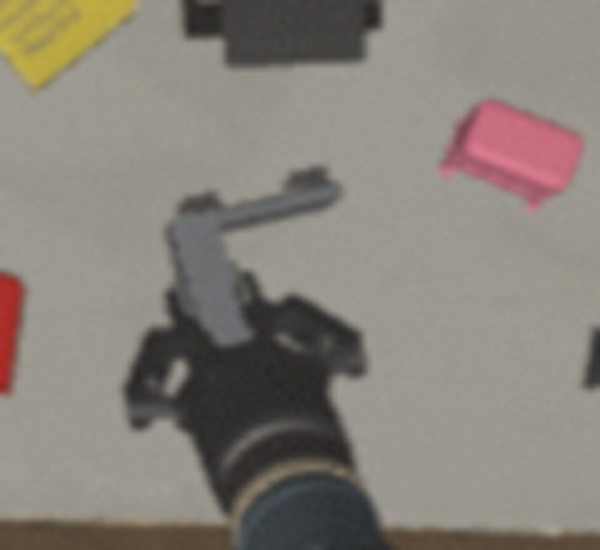

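View pics/scene3c.png

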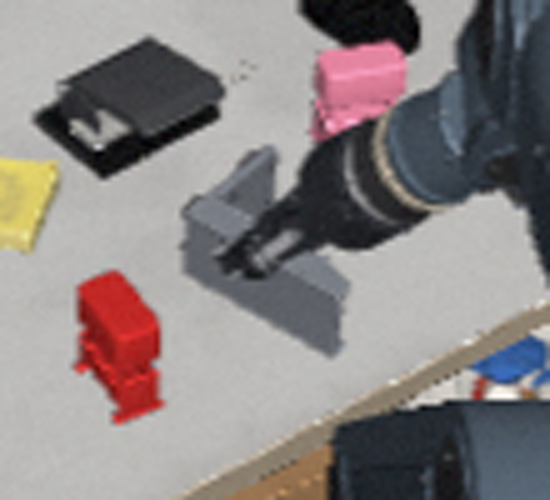

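```bash
cat > rel.py <<'E'
from kin import *
# shelf in tool at grasp
s=manip.observe();R=Rq(s['tcp_rot']).as_matrix();p=s['tcp_pos']
ty=R[:,1];print("tool y",ty.round(4), "tilt deg",np.degrees(np.arcsin(ty[2])).round(2))
zs=-ty.copy();zs[2]=0;zs/=np.linalg.norm(zs);ys=np.array([0,0,1.]);xs=np.cross(ys,zs)
Rs=np.c_[xs,ys,zs];print("yaw jaw",np.arctan2(xs[1],xs[0]).round(4))
o=np.array([501,-34.1,30.]);gpnt=p+155*R[:,0]
g=Rs.T@(gpnt-o);print("grasp in shelf",g.round(1))
o2=o+zs*(g[2]-13);print("orig corrected",o2.round(1))
np.savez("rel.npz",R=R.T@Rs,t=R.T@(o2-p))
E
python3 rel.py
cat > go.py <<'E'
from kin import *
import sys
d=np.load("rel.npz");k=np.load("k.npy")
def target(sp,Rsh=None):  # shelf origin rel to free_place in stand axes
    Rst=Rz(SY);Rsh=Rst if Rsh is None else Rsh
    o=ST+Rst@(np.array(sp,float)+[0,0,146]);R=Rsh@d['R'].T;return R,o-R@d['t']
def shelfpose(s=None):
    s=s or manip.observe();R=Rq(s['tcp_rot']).as_matrix();Rs=R@d['R'];o=s['tcp_pos']+R@d['t']
    return Rz(SY).T@(o-ST)-[0,0,146],np.degrees(Ro.from_matrix(Rz(SY).T@Rs).as_rotvec())
if __name__=="__main__":
    s=manip.observe();sp=[float(v) for v in sys.argv[1:4]]
    R,p=target(sp);a,b=shelfpose(s);rv,dp=step(R,p,s)
    print(round(s['t'],2),"tcp",s['tcp_pos'].round(1),"F",s['force'].round(1),"M",s['wrist_torque'].round(2),"gap",round(s['finger_gap'],3))
    print("shelf rel",a.round(1),"rot",b.round(2));print("need",rv,dp,"q",s['q'].round(2))
    if len(sys.argv)>4: print(ik(R,p,k,[s['q'],[.6,.3,-.6,-1,-1,-1.57]]))
E
python3 go.py -80 0 30 1;python3 go.py -60 0 14 1;python3 go.py 0 0 0 1
```

```text
tool y [-0.2608  0.9654 -0.0055] tilt deg -0.32
yaw jaw 0.2638
grasp in shelf [-46.7  19.8  13.1]
orig corrected [501.  -34.2  30. ]
4.25 tcp [362.7 -84.3 168.3] F [ 0.1 -0.1 -0.6] M [-0.11  0.71  0.02] gap 0.281
shelf rel [-233.4 -191.2 -116. ] rot [89.76 -7.66 -7.66]
need [-84.66 -30.8    7.66] [  6.  352.   20.1] q [-0.6  -0.71 -1.04  0.73  0.51 -0.73]
(array([ 0.77,  0.1 , -0.91, -1.02, -1.21, -1.59]), np.float64(0.0))
4.25 tcp [362.7 -84.3 168.3] F [ 0.1 -0.1 -0.6] M [-0.11  0.71  0.02] gap 0.281
shelf rel [-233.4 -191.2 -116. ] rot [89.76 -7.66 -7.66]
need [-84.66 -30.8    7.66] [ 24.1 360.4   4.1] q [-0.6  -0.71 -1.04  0.73  0.51 -0.73]
(array([ 0.76,  0.2 , -0.85, -1.06, -1.19, -1.58]), np.float64(0.0))
4.25 tcp [362.7 -84.3 168.3] F [ 0.1 -0.1 -0.6] M [-0.11  0.71  0.02] gap 0.281
shelf rel [-233.4 -191.2 -116. ] rot [89.76 -7.66 -7.66]
need [-84.66 -30.8    7.66] [ 78.5 385.6  -9.9] q [-0.6  -0.71 -1.04  0.73  0.51 -0.73]
(array([ 0.72,  0.35, -0.7 , -1.06, -1.15, -1.58]), np.float64(0.0))
```

Call:
send_rows(
  series=[
    [0, 0, 0, 3, 0, 15, 0],
    [0, 0, 0, 4, 0, 20, 0],
    [0, 0, 0, 5, 0, 25, 0],
    [0, 0, 0, 5, 0, 25, 0],
    [0, 0, 0, 5, 0, 15, 0],
  ],
  grip_force=120,
)

```text
t: 4.75
tcp_pos: [379.2, -81.7, 258.7]
tcp_rot: [0.894, -0.051, 0.429, 0.119]
force: [0.7, 0.6, -3.2]
finger_gap: 0.28
```

Call:
send_rows(
  series=[
    [-5.6, -2.05, 0.5, 2, 10, 5, 0],
    [-5.6, -2.05, 0.5, 2, 15, 0, 0],
    [-5.6, -2.05, 0.5, 0, 20, 0, 0],
    [-5.6, -2.05, 0.5, 0, 20, 0, 0],
    [-5.6, -2.05, 0.5, 0, 20, 0, 0],
  ],
)

```text
t: 5.25
tcp_pos: [381.7, 2.2, 259.7]
tcp_rot: [0.884, -0.289, 0.367, 0.019]
force: [1.2, 0.3, -4.2]
finger_gap: 0.278
```

```bash
python3 go.py -100 0 40 1; python3 - <<'E'
from h import *
for c in("scene",):
    im=cv2.cvtColor(manip.capture(c),cv2.COLOR_RGB2BGR);cv2.imwrite(f"pics/{c}4.png",im[100:350,120:480])
E
```

```text
5.25 tcp [381.7   2.2 259.7] F [ 1.2  0.3 -4.2] M [0.37 1.25 0.  ] gap 0.278
shelf rel [-188.9 -186.   -11.9] rot [60.35 -4.64 -7.34]
need [-56.71 -21.16   7.34] [-31.2 257.  -61.4] q [-0.14 -0.96 -1.04  0.64 -0.07 -0.66]
(array([ 0.79,  0.02, -0.96, -0.99, -1.23, -1.59]), np.float64(0.0))
```

View pics/scene4.png

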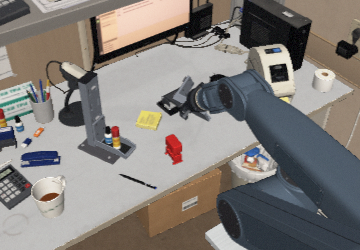

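Call:
send_rows(
  series=[
    [-5.7, -2.1, 0.7, 15, 20, 0, 0],
    [-5.7, -2.1, 0.7, 15, 22, 0, 0],
    [-5.7, -2.1, 0.7, 10, 25, 0, 0],
    [-5.7, -2.1, 0.7, 0, 25, 0, 0],
    [-5.7, -2.1, 0.7, 0, 25, -3, 0],
  ],
)

```text
t: 5.8
tcp_pos: [418.9, 124.2, 247.1]
tcp_rot: [0.808, -0.517, 0.274, -0.069]
force: [1.2, -0.1, -3.5]
finger_gap: 0.277
```

```bash
python3 go.py -100 0 40 1
```

```text
5.8 tcp [418.9 124.2 247.1] F [ 1.2 -0.1 -3.5] M [0.75 1.42 0.07] gap 0.277
shelf rel [-103.3 -137.6   22.6] rot [29.42 -1.13 -4.  ]
need [-27.17 -11.35   4.  ] [-68.3 135.1 -48.7] q [ 0.35 -0.62 -1.04  0.1  -0.72 -0.87]
(array([ 0.79,  0.02, -0.96, -0.99, -1.23, -1.59]), np.float64(0.0))
```

Call:
send_rows(
  series=[
    [-5.4, -2.3, 0.8, -15, 25, -4, 0],
    [-5.4, -2.3, 0.8, -15, 27, -6, 0],
    [-5.4, -2.3, 0.8, -14, 27, -10, 0],
    [-5.4, -2.3, 0.8, -12, 27, -10, 0],
    [-5.4, -2.3, 0.8, -12, 27, -10, 0],
  ],
)

```text
t: 6.3
tcp_pos: [357.6, 246.0, 209.0]
tcp_rot: [0.699, -0.681, 0.163, -0.142]
force: [1.8, 0.7, -2.8]
finger_gap: 0.279
```

Call:
send_rows(
  series=[
    [0, 0, 0, 0, 0, 0, 0],
  ],
)

```text
t: 6.4
tcp_pos: [356.6, 246.6, 203.9]
tcp_rot: [0.696, -0.685, 0.164, -0.138]
force: [-0.2, -0.5, -5.4]
finger_gap: 0.278
```

```bash
python3 go.py -60 0 14 1; python3 - <<'E'
from h import *
for c in("top","scene"):
    im=cv2.cvtColor(manip.capture(c),cv2.COLOR_RGB2BGR);cv2.imwrite(f"pics/{c}5.png",im)
    a=im[120:270,160:310] if c=="top" else im[150:290,170:350]
    cv2.imwrite(f"pics/{c}5c.png",cv2.resize(a,None,fx=4,fy=4,interpolation=cv2.INTER_CUBIC))
E
```

```text
6.4 tcp [356.6 246.6 203.9] F [-0.2 -0.5 -5.4] M [ 0.78  1.64 -0.05] gap 0.278
shelf rel [-99.3 -12.5  37.3] rot [2.3  1.09 0.35]
need [-1.63 -1.95 -0.35] [ 30.2  29.5 -31.6] q [ 0.75 -0.16 -1.08 -0.82 -1.18 -1.47]
(array([ 0.76,  0.2 , -0.85, -1.06, -1.19, -1.58]), np.float64(0.0))
```

View pics/top5c.png

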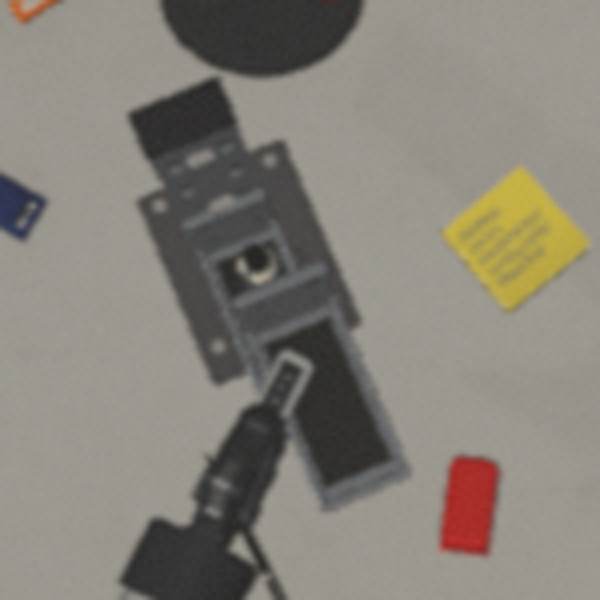

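View pics/scene5c.png

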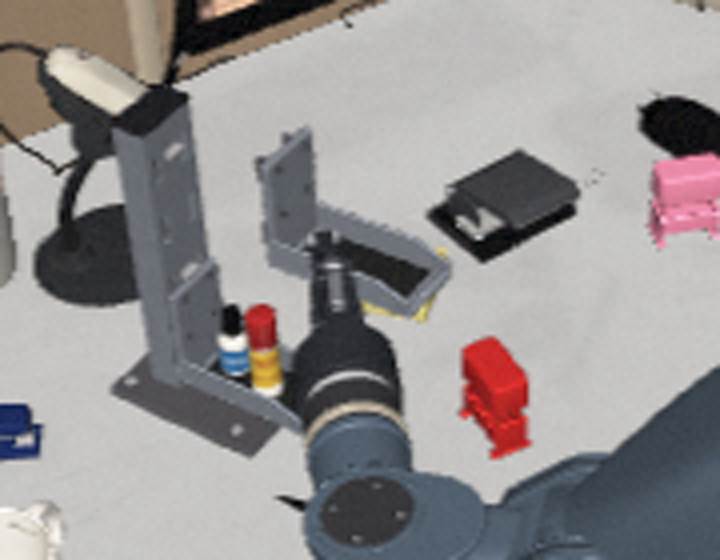

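The shelf is held upright in front of the free place, with its plate at scene crop (290,190). The column's free slots are at (185,150) and (190,270). Next I move to the pre-insertion pose and square up.

Call:
send_rows(
  series=[
    [-0.8, -1, -0.2, 15, 15, -10, 0],
    [-0.8, -1, -0.2, 15, 15, -10, 0],
    [0, 0, 0, 0, 0, -5, 0],
    [0, 0, 0, 0, 0, 0, 0],
  ],
)

```text
t: 6.9
tcp_pos: [391.6, 274.1, 186.8]
tcp_rot: [0.693, -0.686, 0.153, -0.161]
force: [-0.2, 0.1, -3.4]
finger_gap: 0.279
```

```bash
python3 go.py -45 0 14
```

```text
6.9 tcp [391.6 274.1 186.8] F [-0.2  0.1 -3.4] M [ 0.73  1.52 -0.04] gap 0.279
shelf rel [-58.   -5.5  29.5] rot [ 0.37 -0.79 -0.68]
need [-0.66  0.56  0.68] [  8.8   8.3 -14.4] q [ 0.75  0.1  -0.95 -1.08 -1.2  -1.58]
```

Call:
send_rows(
  series=[
    [-0.6, 0.6, 0.7, 7, 7, -14, 0],
    [0, 0, 0, 2, 2, 0, 0],
    [0, 0, 0, 0, 0, 0, 0],
  ],
)

```text
t: 7.2
tcp_pos: [402.2, 281.5, 177.2]
tcp_rot: [0.691, -0.689, 0.153, -0.157]
force: [0.4, -0.7, -2.5]
finger_gap: 0.278
```

```bash
python3 go.py -45 0 14;  python3 - <<'E'
from h import *
for c in("top","scene"):
    im=cv2.cvtColor(manip.capture(c),cv2.COLOR_RGB2BGR);cv2.imwrite(f"pics/{c}6.png",im)
    a=im[120:270,160:310] if c=="top" else im[150:270,190:310]
    cv2.imwrite(f"pics/{c}6c.png",cv2.resize(a,None,fx=5 if c=="scene" else 4,fy=5 if c=="scene" else 4,interpolation=cv2.INTER_CUBIC))
E
```

```text
7.2 tcp [402.2 281.5 177.2] F [ 0.4 -0.7 -2.5] M [ 0.78  1.5  -0.04] gap 0.278
shelf rel [-44.4  -2.2  19.1] rot [ 0.27 -0.34 -0.27]
need [-0.39  0.2   0.27] [-1.8  0.9 -4.9] q [ 0.74  0.16 -0.92 -1.09 -1.18 -1.58]
```

View pics/scene6c.png

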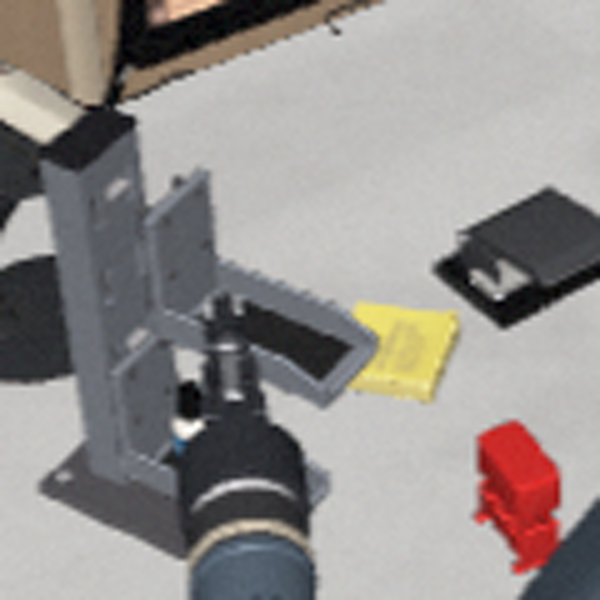

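View pics/top6c.png

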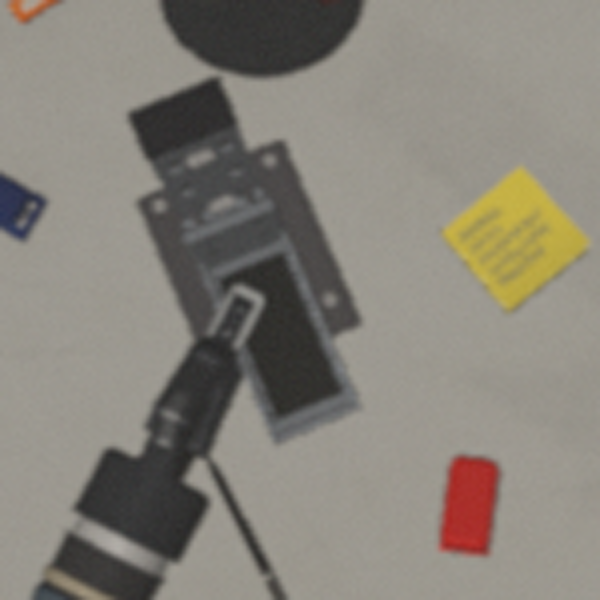

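```bash
cat > edge.py <<'E'
from go import *
from scipy.ndimage import map_coordinates
def off(im,cam,A,B,n=25,w=4,m=.12):
    g=cv2.GaussianBlur(im,(0,0),.7).mean(2).astype(float)
    a,b=pr(cam,A),pr(cam,B);tt=np.linspace(m,1-m,n);d=(b-a)/np.linalg.norm(b-a);nn=np.array([-d[1],d[0]])
    ss=np.arange(-w,w+.01,.1)
    P=np.array([[a+(b-a)*t+nn*s for s in ss] for t in tt])
    v=map_coordinates(g,[P[...,1],P[...,0]],order=1)
    gr=np.abs(np.gradient(v.mean(0),ss));i=gr.argmax()
    o=np.array([ss[np.abs(np.gradient(r)).argmax()] for r in v])
    return round(ss[i],1),round(gr[i],1),np.percentile(o,[25,75]).round(1),nn.round(2)
def report(tn,sn,spose,srot=None):
    Rst=Rz(SY);Rsh=Rst if srot is None else Rst@Ro.from_rotvec(np.radians(srot)).as_matrix()
    S=lambda x,y,z:ST+Rst@np.array([x,y,z]);o=S(*(np.array(spose)+[0,0,146]));H=lambda x,y,z:o+Rsh@np.array([x,y,z])
    t=cv2.imread(tn);s=cv2.imread(sn)
    L=[("colTop R",t,"top",S(3,-30,284),S(30,-30,284)),("colTop L",t,"top",S(0,30,284),S(30,30,284)),("col front",t,"top",S(0,-30,284),S(0,30,284)),
       ("base R",t,"top",S(-50,-58,10),S(50,-58,10)),("base L",t,"top",S(-10,58,10),S(50,58,10)),
       ("sh wall R",t,"top",H(-100,-30,26),H(-15,-30,26)),("sh wall Ri",t,"top",H(-100,-26,26),H(-15,-26,26)),("sh wall L",t,"top",H(-100,30,26),H(-75,30,26)),("sh plate f",t,"top",H(-9,-30,96),H(-9,30,96)),("sh plate r",t,"top",H(0,-12,96),H(0,12,96)),("sh front",t,"top",H(-130,-30,4),H(-130,30,4)),
       ("S col fL",s,"scene",S(0,30,40),S(0,30,284)),("S col fR",s,"scene",S(0,-30,250),S(0,-30,284)),("S col top",s,"scene",S(0,-30,284),S(0,30,284)),
       ("S plate L",s,"scene",H(-9,30,30),H(-9,30,96)),("S plate R",s,"scene",H(-9,-30,30),H(-9,-30,96)),("S plate top",s,"scene",H(-9,-30,96),H(-9,30,96)),("S front",s,"scene",H(-130,-30,0),H(-130,30,0)),("S wallR",s,"scene",H(-100,-30,26),H(-20,-30,26))]
    for nme,im,c,A,B in L: print(nme,*off(im,c,A,B))
    for im,c,fn,r in((t,"top","ov_t",(190,130,262,236)),(s,"scene","ov_s",(190,165,300,265))):
        k=6;x0,y0,x1,y1=r;v=cv2.resize(im[y0:y1,x0:x1],None,fx=k,fy=k,interpolation=cv2.INTER_CUBIC)
        for nme,_,cc,A,B in L:
            if cc==c:
                a,b=[tuple(np.round((pr(c,X)-[x0,y0]+.5)*k-.5).astype(int)) for X in(A,B)]
                cv2.line(v,tuple(map(int,a)),tuple(map(int,b)),(0,255,0) if "sh" in nme or "plate" in nme or "front" in nme else (0,0,255),1)
        cv2.imwrite(f"pics/{fn}.png",v)
if __name__=="__main__":
    a,b=shelfpose();print(a,b);report("pics/top6.png","pics/scene6.png",a,b)
E
python3 edge.py
```

```text
[-44.75299291  -2.13406138  18.76008204] [ 0.24990787 -0.31028443 -0.26097044]
colTop R -0.3 34.5 [-0.6 -0.2] [ 0.92 -0.39]
colTop L 0.1 35.1 [0.  0.2] [ 0.92 -0.39]
col front -1.3 10.2 [-4.  -1.1] [-0.39 -0.92]
base R -0.2 28.3 [-0.3  0. ] [ 0.92 -0.4 ]
base L 0.2 27.9 [0.1 0.4] [ 0.92 -0.39]
sh wall R -3.2 20.5 [-3.4 -3.1] [ 0.92 -0.39]
sh wall Ri -1.6 20.5 [-1.8 -1.5] [ 0.92 -0.39]
sh wall L 3.2 17.0 [-3.6 -1.1] [ 0.92 -0.38]
sh plate f 0.2 14.0 [0.  0.3] [-0.38 -0.92]
sh plate r 4.0 17.7 [3.6 4. ] [-0.38 -0.92]
sh front 0.2 15.8 [-0.1  0.2] [-0.39 -0.92]
S col fL -0.1 6.2 [0.3 2.8] [ 0.99 -0.15]
S col fR -0.3 46.0 [-0.5 -0.3] [ 0.99 -0.13]
S col top -1.0 28.4 [-1.2 -0.8] [-0.64 -0.77]
S plate L 0.5 8.4 [-1.8  0.5] [ 0.99 -0.12]
S plate R -0.8 41.7 [-1.3 -0.9] [ 1.   -0.09]
S plate top 3.7 19.8 [0.3 3.7] [-0.66 -0.75]
S front 0.8 29.5 [0.7 1.1] [-0.72 -0.69]
S wallR 0.4 27.9 [0.4 0.7] [ 0.38 -0.93]
```

View pics/ov_s.png

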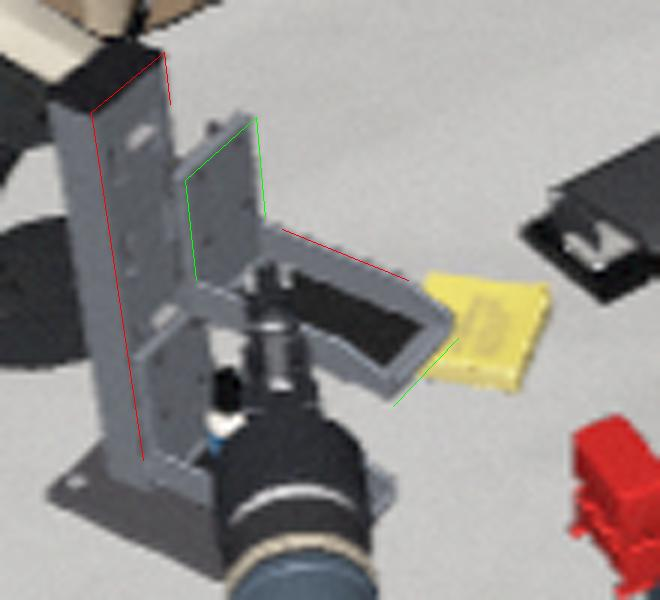

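View pics/ov_t.png

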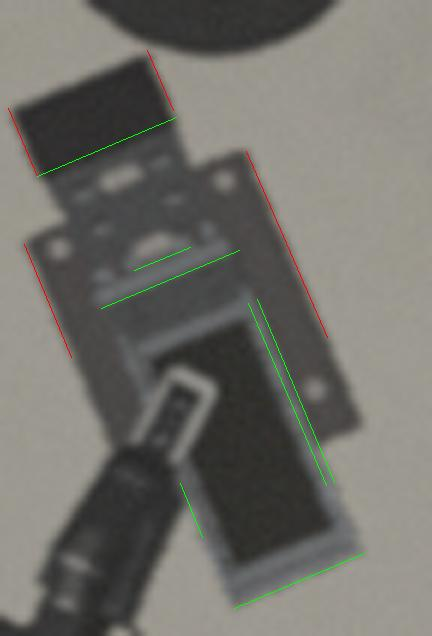

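```bash
cat > ef.py <<'E'
from edge import *
from scipy.optimize import minimize
E_T=[((-100,-26,26),(-12,-26,26)),((-9,-30,96),(-9,30,96)),((0,-13,96),(0,13,96)),((-9,-30,96),(0,-30,96)),((-9,30,96),(0,30,96)),((-104,-30,26),(-130,-30,8)),((-130,-30,0),(-130,30,0))]
E_S=[((-9,30,96),(-9,30,32)),((-9,-30,96),(-9,-30,30)),((-9,-30,96),(-9,30,96)),((0,-30,96),(0,30,96)),((0,30,2),(0,30,94)),((-104,-30,26),(-14,-30,26)),((-104,-26,26),(-14,-26,26)),((-125,30,0),(-70,30,0)),((-130,30,0),(-130,-30,0))]
def efit(tn,sn,p0,r0,off0=(0,0,0)):
    G={c:cv2.GaussianBlur(cv2.imread(f),(0,0),.8).mean(2).astype(float) for c,f in(("top",tn),("scene",sn))}
    Rst=Rz(SY)
    def score(v,per=False):
        o=ST+Rst@(v[:3]+[0,0,146]);R=Rst@Ro.from_rotvec(np.radians(v[3:])).as_matrix();out=[]
        for c,L in(("top",E_T),("scene",E_S)):
            for A,B in L:
                a,b=pr(c,o+R@np.array(A,float)),pr(c,o+R@np.array(B,float));l=np.linalg.norm(b-a);d=(b-a)/l;n=np.array([-d[1],d[0]])
                P=a+(b-a)*np.linspace(.04,.96,max(6,int(l)))[:,None]
                f=lambda s:map_coordinates(G[c],[(P+s*n)[:,1],(P+s*n)[:,0]],order=1)
                g=np.abs((f(.7)-f(-.7)).mean());out.append(min(g,25)*l)
        if per:return np.round(out)
        return -sum(out)+ (np.abs(v[3:]-r0)**2).sum()*3
    best=None;rng=np.random.default_rng(0)
    for i in range(14):
        x=np.r_[p0,r0]+np.r_[off0,0,0,0]+np.r_[rng.normal(0,2,3),rng.normal(0,1,3)]*(i>0)
        r=minimize(score,x,method='Nelder-Mead',options=dict(initial_simplex=np.vstack([x]+[x+np.eye(6)[j]*(2 if j<3 else 1.5) for j in range(6)]),maxiter=900,xatol=.02,fatol=.5))
        if best is None or r.fun<best.fun:best=r;print(i,r.fun.round(1),r.x.round(2))
    print(score(np.r_[p0,r0],True),score(best.x,True));return best.x
if __name__=="__main__":
    a,b=shelfpose();x=efit("pics/top6.png","pics/scene6.png",a,b,(0,3,0));report("pics/top6.png","pics/scene6.png",x[:3],x[3:])
E
python3 ef.py
```

```text
0 -5261.3 [-45.81   3.25  28.12   2.73  -1.09   0.48]
1 -5261.4 [-45.78   3.23  28.11   2.72  -1.09   0.48]
4 -5261.4 [-45.75   3.2   28.13   2.7   -1.12   0.48]
[165. 394.  28.  15.  38. 201. 449. 147. 415. 247. 170. 151. 636. 636.
 344. 391.] [786. 394.  27.  25.  37. 181. 445. 151. 426. 245. 314. 174. 644. 645.
 408. 380.]
colTop R -0.3 34.5 [-0.6 -0.2] [ 0.92 -0.39]
colTop L 0.1 35.1 [0.  0.2] [ 0.92 -0.39]
col front -1.3 10.2 [-4.  -1.1] [-0.39 -0.92]
base R -0.2 28.3 [-0.3  0. ] [ 0.92 -0.4 ]
base L 0.2 27.9 [0.1 0.4] [ 0.92 -0.39]
sh wall R -1.9 20.4 [-2.1 -1.7] [ 0.92 -0.4 ]
sh wall Ri -0.3 20.4 [-0.5 -0.2] [ 0.92 -0.4 ]
sh wall L 4.0 15.5 [-2.4  0.1] [ 0.92 -0.4 ]
sh plate f 0.2 14.1 [0.1 0.3] [-0.39 -0.92]
sh plate r 4.0 17.9 [3.6 4. ] [-0.39 -0.92]
sh front 0.1 15.9 [-0.1  0.2] [-0.4  -0.92]
S col fL -0.1 6.2 [0.3 2.8] [ 0.99 -0.15]
S col fR -0.3 46.0 [-0.5 -0.3] [ 0.99 -0.13]
S col top -1.0 28.4 [-1.2 -0.8] [-0.64 -0.77]
S plate L 0.7 8.5 [-1.9  0.6] [ 1.   -0.07]
S plate R -0.7 39.2 [-1.2 -0.7] [ 1.   -0.05]
S plate top 2.3 20.0 [1.3 2.7] [-0.64 -0.77]
S front 4.0 28.9 [-0.2  4. ] [-0.71 -0.7 ]
S wallR -0.4 28.2 [-0.5  0. ] [ 0.38 -0.93]
```

View pics/ov_s.png

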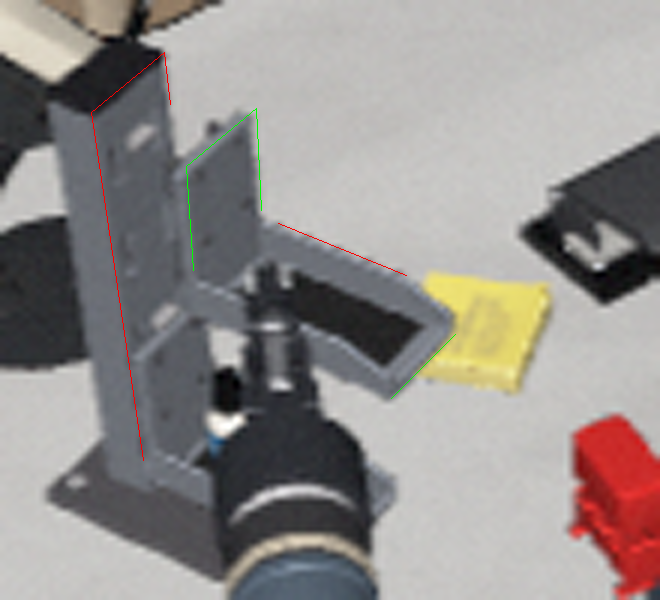

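View pics/ov_t.png

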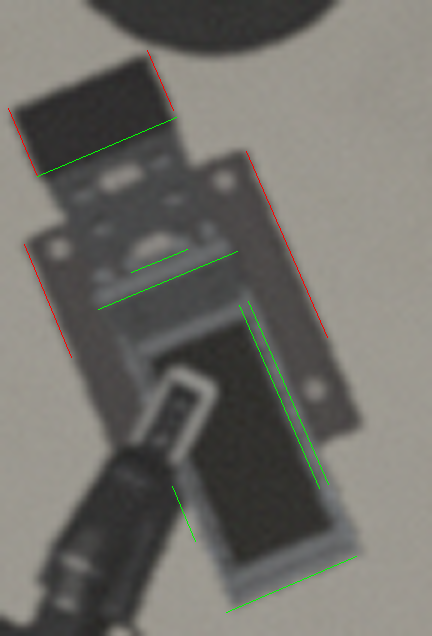

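```bash
python3 - <<'E'
from edge import *
Rst=Rz(SY)
def L(o,R,im,cam,tag):
    H=lambda *v:o+R@np.array(v,float)
    for n,A,B in [("wallR in",(-100,-26,26),(-15,-26,26)),("wallR out",(-100,-30,26),(-15,-30,26)),("wallR outbot",(-100,-30,0),(-40,-30,0)),("wallL in",(-100,26,26),(-75,26,26)),("wallL out",(-100,30,26),(-75,30,26)),("platefr",(-9,-28,96),(-9,28,96)),("platerear",(0,-12,96),(0,12,96)),("front0",(-130,-28,0),(-130,28,0)),("front8",(-130,-28,8),(-130,28,8))]:
        print(tag,n,*off(im,cam,H(*A),H(*B),w=3.5))
def show(im,cam,o,R,r,fn,k=8):
    x0,y0,x1,y1=r;v=cv2.resize(im[y0:y1,x0:x1],None,fx=k,fy=k,interpolation=cv2.INTER_CUBIC)
    H=lambda *q:o+R@np.array(q,float)
    P=[(-130,-30,0),(-130,30,0),(-130,30,8),(-104,30,26),(-9,30,26),(-9,30,96),(-9,-30,96),(-9,-30,26),(-104,-30,26),(-130,-30,8),(-130,-30,0)]
    Q=[(-9,30,96),(0,30,96),(0,-30,96),(-9,-30,96)]
    W=[(-9,-26,26),(-104,-26,26),(-130,-26,8),(-130,26,8),(-104,26,26),(-9,26,26),(-9,-26,26)]
    for poly in(P,Q,W):
        pts=np.array([(pr(cam,H(*q))-[x0,y0]+.5)*k-.5 for q in poly]);cv2.polylines(v,[np.round(pts).astype(np.int32)],False,(0,255,0),1)
    cv2.imwrite(fn,v)
t0=cv2.imread("pics/top0.png");t6=cv2.imread("pics/top6.png");s6=cv2.imread("pics/scene6.png");s2=cv2.imread("pics/s2.png")
o=ST+[0,0,22];L(o,Rst,t0,"top","low")
show(t0,"top",o,Rst,(200,160,262,230),"pics/low_t.png");show(s2,"scene",o,Rst,(195,195,265,265),"pics/low_s.png")
a,b=shelfpose();o6=ST+Rst@(a+[0,0,146]);R6=Rst@Ro.from_rotvec(np.radians(b)).as_matrix()
L(o6,R6,t6,"top","loose")
show(t6,"top",o6,R6,(195,160,262,235),"pics/up_t.png");show(s6,"scene",o6,R6,(212,175,282,235),"pics/up_s.png")
a_=[cv2.imread(f"pics/{n}.png") for n in("low_t","up_t")];h=max(i.shape[0] for i in a_)
E
```

```text
low wallR in -1.2 16.3 [-1.6 -1.1] [ 0.92 -0.39]
low wallR out -2.6 16.3 [-2.9 -2.5] [ 0.92 -0.39]
low wallR outbot -2.8 19.1 [-2.9 -2.6] [ 0.92 -0.39]
low wallL in 1.1 14.8 [1.3 3.3] [ 0.92 -0.39]
low wallL out 2.6 14.9 [2.2 2.7] [ 0.92 -0.39]
low platefr -0.3 14.0 [0.  3.5] [-0.39 -0.92]
low platerear 0.6 18.9 [0.3 0.7] [-0.39 -0.92]
low front0 -0.3 16.2 [-0.4 -0.1] [-0.39 -0.92]
low front8 -0.7 16.3 [-0.8 -0.6] [-0.39 -0.92]
loose wallR in -1.6 20.5 [-1.8 -1.5] [ 0.92 -0.39]
loose wallR out -3.2 20.5 [-3.5 -3.1] [ 0.92 -0.39]
loose wallR outbot -3.1 20.6 [-3.2 -3. ] [ 0.92 -0.39]
loose wallL in 1.6 17.0 [-3.4 -1.6] [ 0.92 -0.39]
loose wallL out 3.2 17.0 [-2.3 -0.6] [ 0.92 -0.38]
loose platefr 0.2 14.1 [0.1 0.3] [-0.38 -0.92]
loose platerear 3.5 15.2 [1.3 3.5] [-0.38 -0.92]
loose front0 0.4 15.8 [0.1 0.5] [-0.39 -0.92]
loose front8 0.0 15.8 [-0.3  0.1] [-0.39 -0.92]
```

View pics/low_t.png

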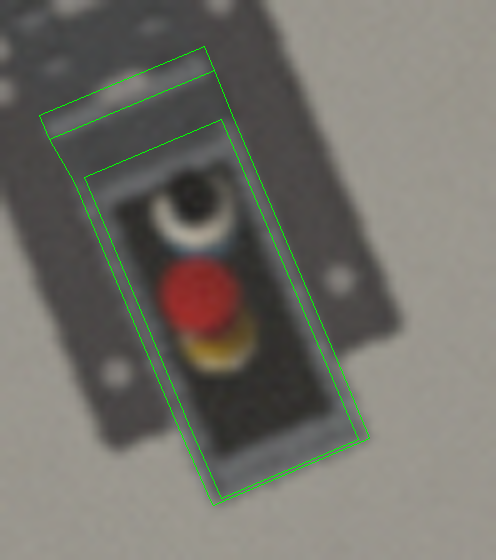

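View pics/low_s.png

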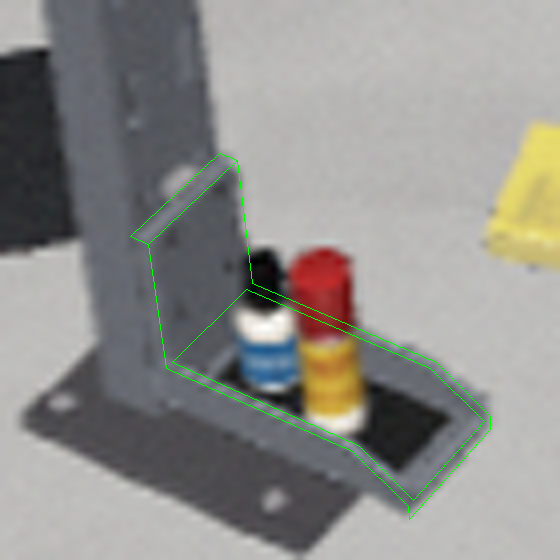

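View pics/up_t.png

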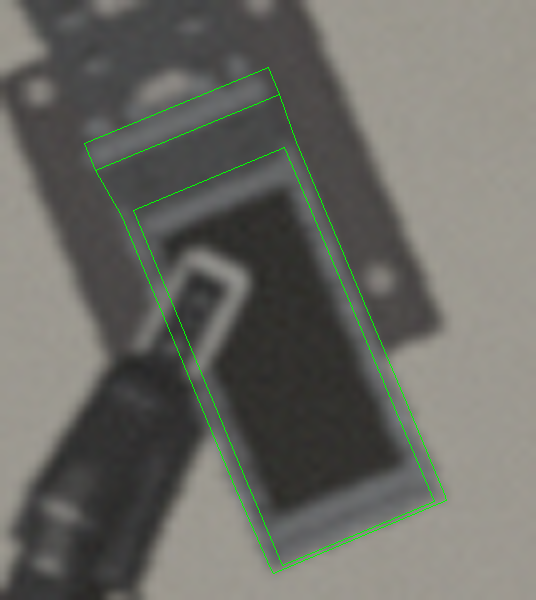

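View pics/up_s.png

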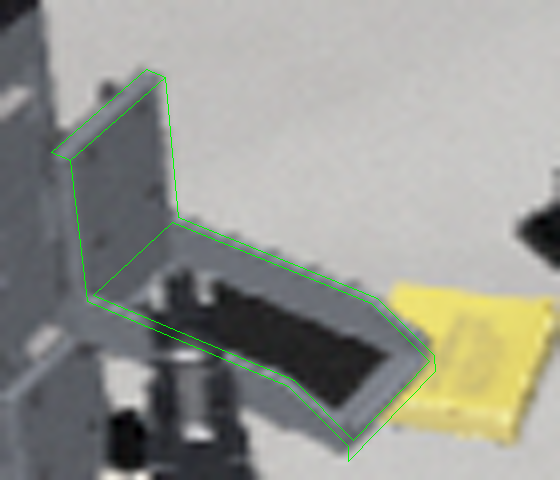

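Call:
send_rows(
  series=[
    [-0.3, 0.3, 0.3, 0, 0, -5, 0],
    [0, 0, 0, 0, 0, 0, 0],
  ],
)

```text
t: 7.5
tcp_pos: [401.5, 280.9, 173.2]
tcp_rot: [-0.69, 0.691, -0.152, 0.154]
force: [-0.3, -0.8, -3.2]
finger_gap: 0.28
```

```bash
python3 go.py -20 -1 13.5
```

```text
7.5 tcp [401.5 280.9 173.2] F [-0.3 -0.8 -3.2] M [ 0.73  1.56 -0.05] gap 0.28
shelf rel [-44.5  -1.7  14.6] rot [ 0.15 -0.04  0.03]
need [-0.15 -0.03 -0.03] [22.  11.  -1.4] q [ 0.74  0.16 -0.92 -1.09 -1.18 -1.58]
```

Call:
send_rows(
  series=[
    [0, 0, 0, 11, 6, 0, 0],
    [0, 0, 0, 11, 5, 0, 0],
    [0, 0, 0, 0, 0, 0, 0],
  ],
)

```text
t: 7.8
tcp_pos: [425.1, 293.0, 173.6]
tcp_rot: [-0.69, 0.691, -0.152, 0.153]
force: [0.7, 0.0, -2.4]
finger_gap: 0.277
```

```bash
python3 go.py -12 -1 13.5
```

```text
7.8 tcp [425.1 293.  173.6] F [ 0.7  0.  -2.4] M [0.73 1.48 0.03] gap 0.277
shelf rel [-17.9  -0.4  15. ] rot [ 0.17 -0.07  0.1 ]
need [-0.18 -0.01 -0.1 ] [ 5.7  2.4 -1.8] q [ 0.73  0.21 -0.86 -1.08 -1.16 -1.58]
```

Call:
send_rows(
  series=[
    [0, 0, 0, 0, -0.5, -1, 0],
    [0, 0, 0, 0, 0, 0, 0],
  ],
)

```text
t: 8.0
tcp_pos: [425.9, 292.8, 172.5]
tcp_rot: [-0.69, 0.691, -0.152, 0.154]
force: [-0.4, -0.8, -3.2]
finger_gap: 0.278
```

```bash
cat > meas.py <<'E'
from edge import *
import sys
def run(tag,pose=None,rot=None):
    for c in("top","scene"):
        cv2.imwrite(f"pics/{c}_{tag}.png",cv2.cvtColor(manip.capture(c),cv2.COLOR_RGB2BGR))
    a,b=shelfpose();print("pred",a.round(1),b.round(2),"F",manip.observe()['force'].round(1))
    Rst=Rz(SY);t=cv2.imread(f"pics/top_{tag}.png");s=cv2.imread(f"pics/scene_{tag}.png")
    o=ST+Rst@(a+[0,0,146]);R=Rst@Ro.from_rotvec(np.radians(b)).as_matrix()
    for n,A,B,ref in [("matR",(-100,-26,26),(-15,-26,26),-1.2),("plateTopF",(-9,-28,96),(-9,28,96),None),("front0",(-130,-28,0),(-130,28,0),-.3)]:
        print(n,*off(t,"top",o+R@np.array(A,float),o+R@np.array(B,float),w=3.5),"low",ref)
    for im,cam,r in((t,"top",(195,140,262,220)),(s,"scene",(205,170,275,245))):
        x0,y0,x1,y1=r;k=8;v=cv2.resize(im[y0:y1,x0:x1],None,fx=k,fy=k,interpolation=cv2.INTER_CUBIC)
        cv2.imwrite(f"pics/{cam}_{tag}c.png",v[:600])
run(sys.argv[1])
E
python3 meas.py 7
```

```text
pred [-17.6  -1.   14. ] [ 0.17 -0.08  0.06] F [-0.1  0.4 -2.3]
matR -1.6 20.4 [-1.9 -1.5] [ 0.92 -0.4 ] low -1.2
plateTopF 0.1 14.3 [0.1 3. ] [-0.39 -0.92] low None
front0 -1.7 17.0 [-1.9 -1.6] [-0.39 -0.92] low -0.3
```

View pics/scene_7c.png

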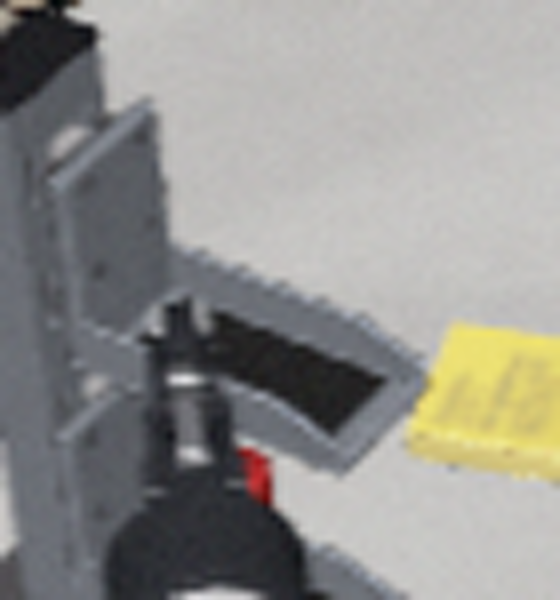

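View pics/top_7c.png

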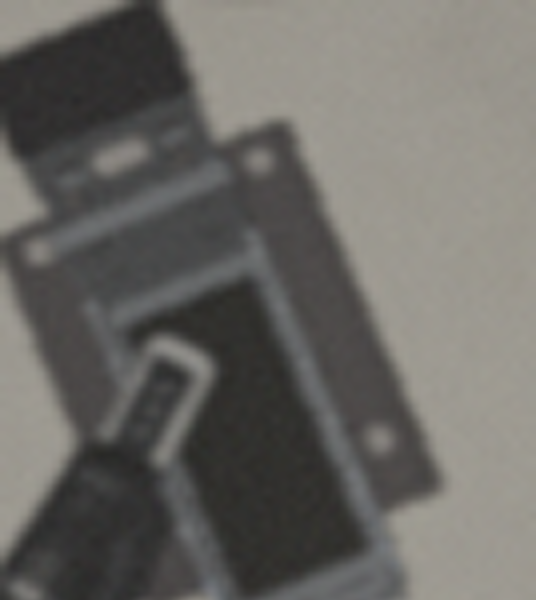

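Call:
send_rows(
  series=[
    [0, 0, 0, 5, 2, 0, 0],
    [0, 0, 0, 0, 0, 0, 0],
  ],
)

```text
t: 8.3
tcp_pos: [430.7, 294.7, 172.2]
tcp_rot: [-0.69, 0.691, -0.152, 0.153]
force: [0.5, -1.3, -2.4]
finger_gap: 0.279
```

```bash
python3 go.py -8 -1 13.5
```

```text
8.3 tcp [430.7 294.7 172.2] F [ 0.5 -1.3 -2.4] M [0.77 1.54 0.02] gap 0.279
shelf rel [-12.2  -1.3  13.6] rot [ 0.16 -0.04  0.08]
need [-0.16 -0.03 -0.08] [ 3.8  2.3 -0.4] q [ 0.72  0.22 -0.85 -1.08 -1.16 -1.58]
```

Call:
send_rows(
  series=[
    [0, 0, 0, 3.6, 2, 0, 0],
    [0, 0, 0, 0, 0, 0, 0],
  ],
)

```text
t: 8.5
tcp_pos: [434.3, 296.7, 171.9]
tcp_rot: [-0.69, 0.691, -0.152, 0.153]
force: [0.0, 1.0, -4.1]
finger_gap: 0.279
```

```bash
python3 go.py -4 -1 13.5
```

```text
8.5 tcp [434.3 296.7 171.9] F [ 0.   1.  -4.1] M [0.76 1.5  0.04] gap 0.279
shelf rel [-8.1 -1.1 13.2] rot [0.15 0.   0.06]
need [-0.13 -0.06 -0.06] [ 3.7  2.1 -0.1] q [ 0.72  0.23 -0.84 -1.08 -1.15 -1.58]
```

Call:
send_rows(
  series=[
    [0, 0, 0, 3.6, 2, 0.2, 0],
    [0, 0, 0, 0, 0, 0, 0],
  ],
)

```text
t: 8.7
tcp_pos: [437.6, 298.3, 171.7]
tcp_rot: [-0.689, 0.691, -0.153, 0.154]
force: [-3.3, 0.3, -2.1]
finger_gap: 0.276
```

```bash
python3 go.py 0 -1 13.5
```

```text
8.7 tcp [437.6 298.3 171.7] F [-3.3  0.3 -2.1] M [ 0.65  1.02 -0.37] gap 0.276
shelf rel [-4.8 -1.3 12.9] rot [ 0.16  0.02 -0.07]
need [-0.14 -0.08  0.07] [4.1 2.1 0.2] q [ 0.72  0.24 -0.83 -1.07 -1.15 -1.58]
```

Call:
send_rows(
  series=[
    [0, 0, 0, 3.6, 2, 0.3, 0],
    [0, 0, 0, 1, 0.5, 0, 0],
  ],
)

```text
t: 8.9
tcp_pos: [441.2, 300.0, 171.3]
tcp_rot: [-0.689, 0.691, -0.154, 0.155]
force: [-11.9, -0.2, -0.1]
finger_gap: 0.284
```

```bash
python3 go.py 0 -1 13.5
```

```text
8.9 tcp [441.2 300.  171.3] F [-11.9  -0.2  -0.1] M [ 0.62  0.55 -0.97] gap 0.284
shelf rel [-1.3 -1.8 12.5] rot [ 0.18  0.01 -0.29]
need [-0.16 -0.09  0.29] [0.5 0.3 0.5] q [ 0.72  0.25 -0.82 -1.07 -1.16 -1.58]
```

```bash
python3 meas.py 8
```

```text
pred [-1.3 -1.6 12.5] [ 0.18  0.01 -0.27] F [-8.9 -0.6 -3.1]
matR -1.6 20.4 [-1.8 -1.5] [ 0.92 -0.39] low -1.2
plateTopF -0.2 14.5 [-0.3  0.1] [-0.38 -0.92] low None
front0 0.3 21.5 [0.1 0.4] [-0.39 -0.92] low -0.3
```

View pics/scene_8c.png

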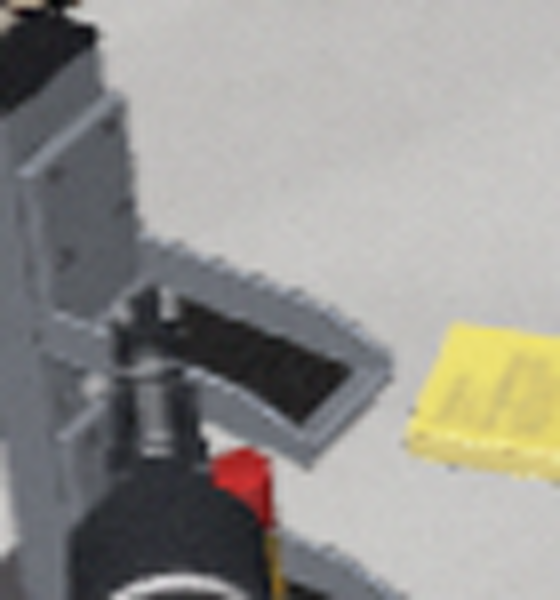

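View pics/top_8c.png

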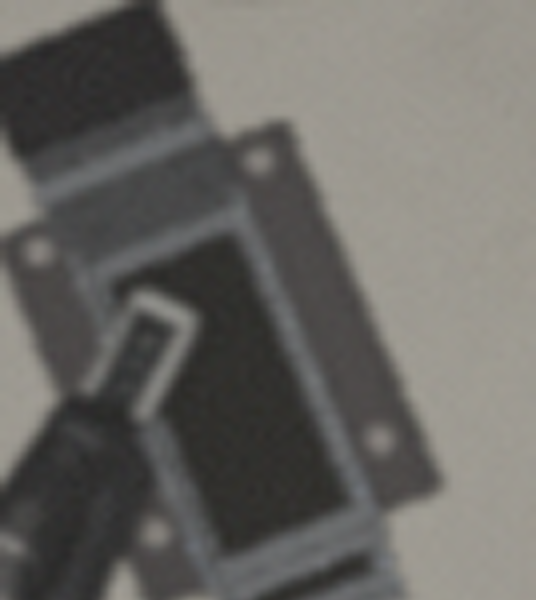

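The plate is flush with the column face and all hooks are in. Now I push down.

Call:
send_rows(
  series=[
    [0, 0, 0.2, 0.5, 0.3, -4, 0],
    [0, 0, 0, 0.5, 0.3, -4, 0],
    [0, 0, 0, 0.5, 0.3, -2, 0],
  ],
)

```text
t: 9.3
tcp_pos: [441.6, 301.0, 166.7]
tcp_rot: [0.695, -0.683, 0.153, -0.162]
force: [-11.2, -0.8, 2.0]
finger_gap: 0.279
```

```bash
python3 go.py 0 -1 0
```

```text
9.3 tcp [441.6 301.  166.7] F [-11.2  -0.8   2. ] M [ 0.3   0.22 -0.91] gap 0.279
shelf rel [-1.4 -2.2 10. ] rot [ 0.6  -1.2  -0.73]
need [-1.05  0.83  0.73] [ 0.1 -0.6 -8.4] q [ 0.72  0.28 -0.81 -1.11 -1.17 -1.57]
```

Call:
send_rows(
  series=[
    [-1, 0.8, 0.7, 0, 0, -5, 0],
    [-0.3, 0.3, 0.1, 0, 0, -5, 0],
    [0, 0, 0, 0, 0, -3, 0],
  ],
)

```text
t: 9.6
tcp_pos: [441.7, 301.6, 164.4]
tcp_rot: [0.697, -0.681, 0.151, -0.166]
force: [-7.3, -0.9, 1.4]
finger_gap: 0.28
```

```bash
python3 go.py 0 -1 0
```

```text
9.6 tcp [441.7 301.6 164.4] F [-7.3 -0.9  1.4] M [ 0.19  0.51 -0.7 ] gap 0.28
shelf rel [-1.4 -2.1  9.1] rot [ 0.56 -1.72 -0.92]
need [-1.23  1.33  0.92] [ 0.  -1.2 -6.1] q [ 0.72  0.29 -0.81 -1.14 -1.17 -1.58]
```

Call:
send_rows(
  series=[
    [-1.5, 2, 1, 0, -0.5, -10, 0],
    [-0.5, 0.8, 0.3, 0, 0, -10, 0],
  ],
)

```text
t: 9.8
tcp_pos: [442.1, 302.3, 163.0]
tcp_rot: [0.7, -0.677, 0.154, -0.167]
force: [-32.0, -3.2, 23.9]
finger_gap: 0.277
```

```bash
python3 go.py 0 -1 0
```

```text
9.8 tcp [442.1 302.3 163. ] F [-32.   -3.2  23.9] M [-1.77 -5.48 -2.92] gap 0.277
shelf rel [-1.5 -2.4  6.9] rot [ 1.13 -1.97 -1.25]
need [-1.85  1.31  1.25] [-0.5 -1.9 -4.6] q [ 0.72  0.3  -0.8  -1.13 -1.18 -1.56]
```

Call:
send_rows(
  series=[
    [-1, 1, 1, 0, -1, 4, 0],
    [0, 0, 0, 0, 0, 0, 0],
  ],
)

```text
t: 10.0
tcp_pos: [440.7, 301.1, 169.6]
tcp_rot: [0.696, -0.683, 0.154, -0.16]
force: [-4.9, -0.7, -3.8]
finger_gap: 0.277
```

```bash
python3 go.py 0 -1 13; python3 meas.py 9
```

```text
10.0 tcp [440.7 301.1 169.6] F [-4.9 -0.7 -3.8] M [ 0.91  1.56 -0.44] gap 0.277
shelf rel [-2.  -1.5 12. ] rot [ 0.78 -1.04 -0.65]
need [-1.14  0.61  0.65] [ 1.  -0.7  1.7] q [ 0.72  0.26 -0.81 -1.09 -1.17 -1.56]
pred [-1.5 -1.4 11.8] [ 0.79 -1.06 -0.61] F [-4.5 -0.1 -1.3]
matR -1.7 20.3 [-1.9 -1.5] [ 0.92 -0.38] low -1.2
plateTopF -0.2 14.7 [-0.2  0. ] [-0.37 -0.93] low None
front0 0.2 20.1 [-0.3  0.3] [-0.38 -0.92] low -0.3
```

View pics/scene_9c.png

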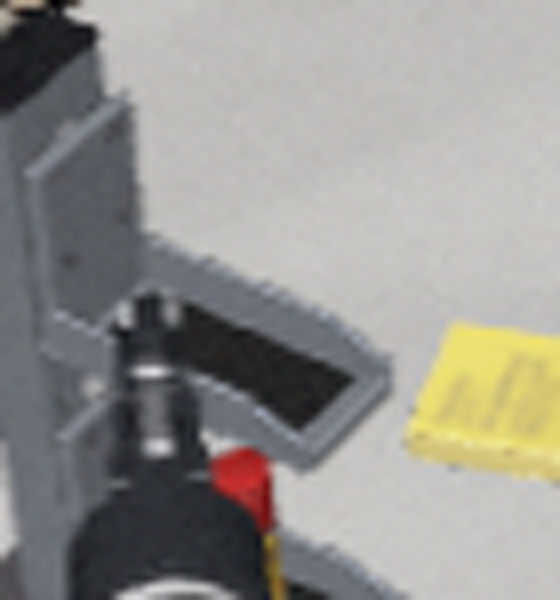

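Call:
send_rows(
  series=[
    [-1.8, 1.8, 0.7, 1, 0.2, 1.5, 0],
    [0, 0, 0, 0, 0, 0, 0],
  ],
)

```text
t: 10.3
tcp_pos: [441.0, 300.1, 171.7]
tcp_rot: [-0.685, 0.695, -0.159, 0.151]
force: [-4.3, 1.1, -4.2]
finger_gap: 0.278
```

```bash
python3 go.py 0 -1 13
```

```text
10.3 tcp [441.  300.1 171.7] F [-4.3  1.1 -4.2] M [ 1.2   1.24 -0.11] gap 0.278
shelf rel [-2.  -2.  10.6] rot [ 0.07  1.   -0.41]
need [ 0.35 -0.94  0.41] [ 0.7  0.3 -0.3] q [ 0.72  0.24 -0.82 -1.04 -1.16 -1.57]
```

Call:
send_rows(
  series=[
    [-0.2, 0.3, 0.3, 0.5, 0.3, -3, 0],
    [-0.3, 0.6, 0.2, 0.3, 0.2, -4, 0],
  ],
)

```text
t: 10.5
tcp_pos: [441.6, 300.5, 169.8]
tcp_rot: [-0.687, 0.693, -0.161, 0.151]
force: [-21.4, -3.1, 12.0]
finger_gap: 0.278
```

```bash
python3 go.py 0 -1 0; python3 meas.py 10
```

```text
10.5 tcp [441.6 300.5 169.8] F [-21.4  -3.1  12. ] M [-0.36 -2.27 -1.97] gap 0.278
shelf rel [-1.5 -2.1  8.2] rot [ 0.4   0.88 -0.51]
need [ 0.   -0.97  0.51] [  0.1  -0.1 -11.4] q [ 0.72  0.24 -0.82 -1.03 -1.16 -1.56]
pred [-1.5 -2.   8.2] [ 0.39  0.91 -0.51] F [-17.2  -2.2   8.9]
matR -1.7 20.3 [-1.8 -1.6] [ 0.92 -0.39] low -1.2
plateTopF -0.5 14.7 [-0.6 -0.3] [-0.38 -0.93] low None
front0 0.3 21.4 [-0.5  0.3] [-0.38 -0.92] low -0.3
```

View pics/scene_10c.png

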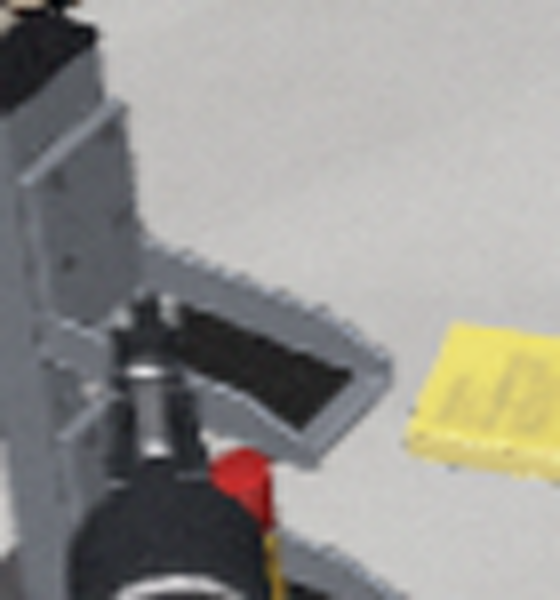

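Call:
send_rows(
  series=[
    [0, 0, 0.2, -0.6, -0.3, -5, 0],
    [-0.2, 0.4, 0.1, -0.3, -0.1, -5, 0],
  ],
)

```text
t: 10.8
tcp_pos: [441.3, 301.0, 165.1]
tcp_rot: [0.69, -0.689, 0.159, -0.153]
force: [-7.6, -1.2, 1.5]
finger_gap: 0.277
```

```bash
python3 go.py 0 -1 0
```

```text
10.8 tcp [441.3 301.  165.1] F [-7.6 -1.2  1.5] M [ 0.51  0.17 -0.93] gap 0.277
shelf rel [-1.5 -1.5  4.2] rot [ 0.72  0.32 -0.55]
need [-0.52 -0.59  0.55] [ 0.4 -0.6 -6.8] q [ 0.72  0.26 -0.81 -1.05 -1.16 -1.55]
```

Descending: z is 4.2 with low forces. Continuing.

Call:
send_rows(
  series=[
    [-0.5, 0.1, 0.4, -0.2, -0.3, -5, 0],
    [-0.2, 0.3, 0.1, -0.2, -0.1, -4, 0],
  ],
)

```text
t: 11.0
tcp_pos: [441.3, 300.6, 159.2]
tcp_rot: [-0.689, 0.69, -0.158, 0.154]
force: [-10.9, -2.1, 8.2]
finger_gap: 0.279
```

```bash
python3 go.py 0 -1 0;python3 meas.py 11
```

```text
11.0 tcp [441.3 300.6 159.2] F [-10.9  -2.1   8.2] M [-0.09 -0.69 -0.96] gap 0.279
shelf rel [-1.4 -1.7 -1.1] rot [ 0.47  0.3  -0.43]
need [-0.3  -0.47  0.43] [ 0.4 -0.2 -0.8] q [ 0.72  0.28 -0.81 -1.08 -1.16 -1.56]
pred [-1.4 -1.6 -1. ] [ 0.46  0.31 -0.45] F [-9.  -1.9  3.9]
matR -1.7 20.3 [-1.8 -1.5] [ 0.92 -0.39] low -1.2
plateTopF 0.0 14.0 [-0.1  0.3] [-0.38 -0.93] low None
front0 0.4 19.1 [-1.8  0.6] [-0.38 -0.92] low -0.3
```

View pics/scene_11c.png

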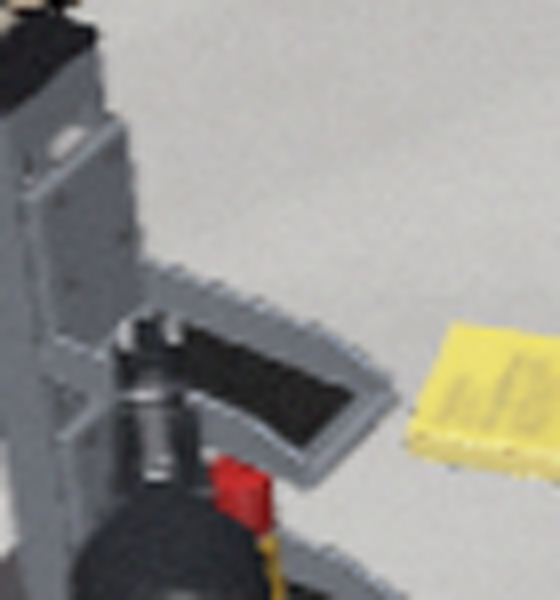

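The light catch nose shows above the plate at crop (68,145). One more push down to confirm it's seated.

Call:
send_rows(
  series=[
    [-0.2, 0.1, 0.2, -0.3, 0, -5, 0],
  ],
)

```text
t: 11.2
tcp_pos: [441.4, 300.9, 157.8]
tcp_rot: [0.691, -0.688, 0.156, -0.157]
force: [-19.0, -3.4, 14.8]
finger_gap: 0.277
```

```bash
python3 go.py 0 -1 0
```

```text
11.2 tcp [441.4 300.9 157.8] F [-19.   -3.4  14.8] M [-0.61 -2.18 -1.86] gap 0.277
shelf rel [-1.3 -1.7 -1.3] rot [ 0.53 -0.19 -0.56]
need [-0.56 -0.05  0.56] [ 0.3 -0.5  0.5] q [ 0.72  0.29 -0.81 -1.1  -1.16 -1.56]
```

Call:
send_rows(
  series=[
    [0, 0, 0, -0.3, 0, -6, 0],
  ],
)

```text
t: 11.3
tcp_pos: [441.7, 301.5, 156.3]
tcp_rot: [0.695, -0.683, 0.155, -0.162]
force: [-18.0, -3.5, 16.2]
finger_gap: 0.28
```

```bash
python3 go.py 0 -1 0
```

```text
11.3 tcp [441.7 301.5 156.3] F [-18.   -3.5  16.2] M [-1.03 -2.36 -1.65] gap 0.28
shelf rel [-1.4 -2.  -1.4] rot [ 0.79 -1.05 -0.87]
need [-1.16  0.62  0.87] [-0.  -1.1  2.1] q [ 0.72  0.31 -0.8  -1.12 -1.17 -1.56]
```

Seated: z stays at -1.3 under 16 N. A light lift tests the catch.

Call:
send_rows(
  series=[
    [-0.9, 0.5, 0.7, 0, -0.5, 4, 0],
    [0, 0, 0, 0, 0, 4, 0],
  ],
)

```text
t: 11.5
tcp_pos: [440.2, 299.7, 160.8]
tcp_rot: [-0.686, 0.693, -0.156, 0.154]
force: [-1.1, 1.9, -13.6]
finger_gap: 0.28
```

```bash
python3 go.py 0 -1 0;python3 meas.py 12
```

```text
11.5 tcp [440.2 299.7 160.8] F [ -1.1   1.9 -13.6] M [ 1.67  3.85 -0.01] gap 0.28
shelf rel [-2.5 -1.8  1.4] rot [-0.06  0.45 -0.32]
need [ 0.24 -0.38  0.32] [ 1.5  0.6 -2.4] q [ 0.72  0.28 -0.82 -1.09 -1.16 -1.58]
pred [-2.4 -1.7  1.4] [-0.04  0.41 -0.29] F [ -1.4  -0.2 -11.3]
matR -1.6 20.2 [-1.8 -1.5] [ 0.92 -0.39] low -1.2
plateTopF 0.2 13.7 [0.2 2.9] [-0.38 -0.92] low None
front0 0.5 18.0 [0.3 0.5] [-0.39 -0.92] low -0.3
```

View pics/scene_12c.png

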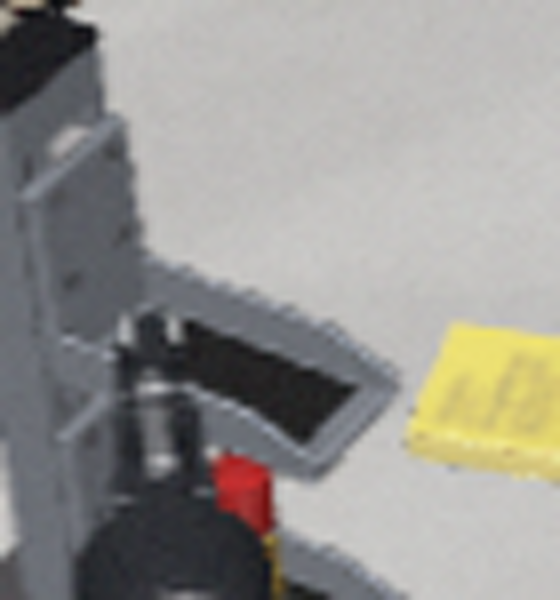

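View pics/top_12c.png

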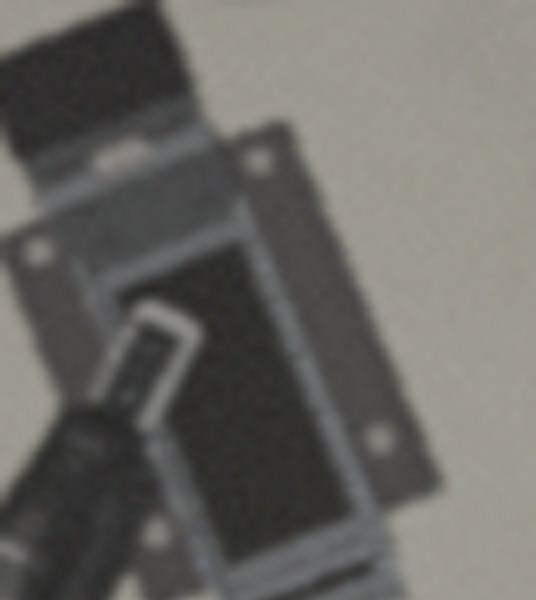

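The lift is resisted (about 10 N) and the catch nose shows over the plate at top crop (120,155), so the shelf is locked. Next: settle it back down and release.

Call:
send_rows(
  series=[
    [0.2, -0.3, 0.3, 1, 0.5, -3, 0],
    [0, 0, 0, 0.3, 0, -2, 0],
  ],
)

```text
t: 11.8
tcp_pos: [441.2, 299.8, 157.1]
tcp_rot: [0.691, -0.689, 0.152, -0.157]
force: [-9.9, -0.2, -0.2]
finger_gap: 0.281
```

```bash
python3 go.py -1.4 -1.7 -1.3
```

```text
11.8 tcp [441.2 299.8 157.1] F [-9.9 -0.2 -0.2] M [ 0.54  0.96 -0.81] gap 0.281
shelf rel [-1.3 -2.  -0.6] rot [ 0.18 -0.44 -0.3 ]
need [-0.35  0.32  0.3 ] [-0.5 -0.7 -0. ] q [ 0.72  0.3  -0.81 -1.13 -1.16 -1.58]
```

Call:
send_rows(
  series=[
    [0, 0, 0, 0, 0, 0, 0.4],
    [0, 0, 0, 0, 0, 0, 0.42],
    [0, 0, 0, 0, 0, 0, 0.42],
  ],
  grip_force=40,
)

```text
t: 12.1
tcp_pos: [443.8, 301.9, 161.4]
tcp_rot: [0.695, -0.685, 0.149, -0.16]
force: [-3.6, -0.3, -5.5]
finger_gap: 0.418
```

```bash
python3 go.py -1.4 -1.7 -1.3
```

```text
12.1 tcp [443.8 301.9 161.4] F [-3.6 -0.3 -5.5] M [ 0.85  2.02 -0.44] gap 0.418
shelf rel [ 2.2 -1.1  5.2] rot [ 0.41 -1.23 -0.23]
need [-0.89  0.95  0.23] [-3.1 -2.7 -4.4] q [ 0.71  0.3  -0.8  -1.13 -1.16 -1.58]
```

Call:
send_rows(
  series=[
    [-0.6, 0.6, 0.2, -2, 0, -4, 0.48],
    [0, 0, 0, 0, 0, 0, 0.48],
  ],
)

```text
t: 12.3
tcp_pos: [443.2, 303.0, 159.6]
tcp_rot: [0.693, -0.688, 0.149, -0.157]
force: [0.4, 0.3, -0.1]
finger_gap: 0.476
```

```bash
python3 go.py -1.4 -1.7 -1.3
```

```text
12.3 tcp [443.2 303.  159.6] F [ 0.4  0.3 -0.1] M [0.45 0.89 0.  ] gap 0.476
shelf rel [2.7 0.9 2.7] rot [ 0.21 -0.76  0.06]
need [-0.51  0.6  -0.06] [-2.4 -3.8 -2.5] q [ 0.72  0.3  -0.81 -1.13 -1.15 -1.58]
```

Free. Retracting along the tool axis.

Call:
send_rows(
  series=[
    [0, 0, 0, -9, 4.2, -1, 0.48],
    [0, 0, 0, -18, 8.5, 0, 0.48],
    [0, 0, 0, -27, 12.7, 0, 0.48],
    [0, 0, 0, -27, 12.7, 0, 0.48],
    [0, 0, 0, -27, 12.7, 0, 0.48],
  ],
)

```text
t: 12.8
tcp_pos: [334.4, 356.0, 163.3]
tcp_rot: [0.697, -0.683, 0.148, -0.161]
force: [-0.1, -0.6, 0.4]
finger_gap: 0.482
```

Call:
send_rows(
  series=[
    [0, 0, 0, -20, 10, 0, 0.48],
    [0, 0, 0, 0, 0, 0, 0.48],
  ],
)

```text
t: 13.0
tcp_pos: [310.8, 368.3, 164.2]
tcp_rot: [0.698, -0.683, 0.146, -0.159]
force: [0.4, -0.1, 0.6]
finger_gap: 0.483
```

```bash
cat > fin.py <<'E'
from edge import *
import sys
tag=sys.argv[1]
for c in("top","scene"): cv2.imwrite(f"pics/{c}_{tag}.png",cv2.cvtColor(manip.capture(c),cv2.COLOR_RGB2BGR))
s=manip.observe();print(round(s['t'],2),s['tcp_pos'].round(1),s['q'].round(2),s['force'].round(1))
for c,r in(("top",(195,140,262,220)),("scene",(195,170,275,245))):
    im=cv2.imread(f"pics/{c}_{tag}.png");x0,y0,x1,y1=r;k=8;v=cv2.resize(im[y0:y1,x0:x1],None,fx=k,fy=k,interpolation=cv2.INTER_CUBIC)
    o=ST+[0,0,146];R=Rz(SY)
    P=[(-130,-30,0),(-130,30,0),(-130,30,8),(-104,30,26),(-9,30,26),(-9,30,96),(-9,-30,96),(-9,-30,26),(-104,-30,26),(-130,-30,8),(-130,-30,0)];Q=[(-9,30,96),(0,30,96),(0,-30,96),(-9,-30,96)]
    for poly in(P,Q):
        pts=np.array([(pr(c,o+R@np.array(q,float))-[x0,y0]+.5)*k-.5 for q in poly]);cv2.polylines(v,[np.round(pts).astype(np.int32)],False,(0,255,0),1)
    cv2.imwrite(f"pics/{c}_{tag}c.png",v[:600])
E
python3 fin.py 13
```

```text
13.1 [312.3 367.5 164.2] [ 1.02  0.3  -0.84 -1.26 -1.46 -1.67] [-1.3 -0.1 -0.1]
```

View pics/scene_13c.png

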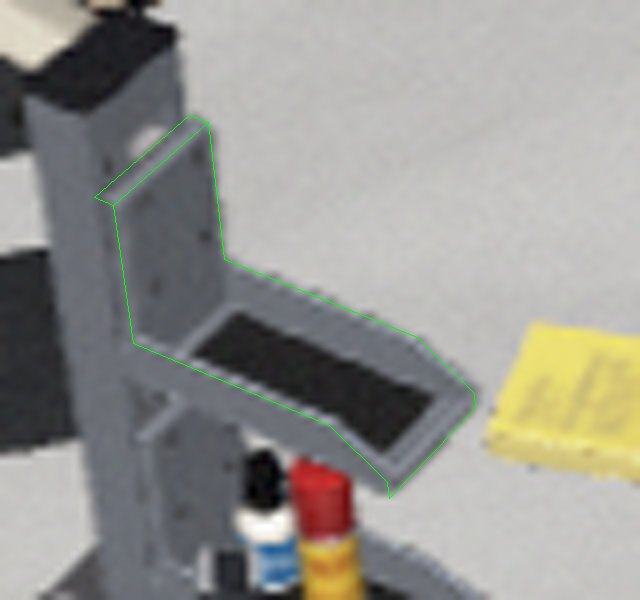

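View pics/top_13c.png

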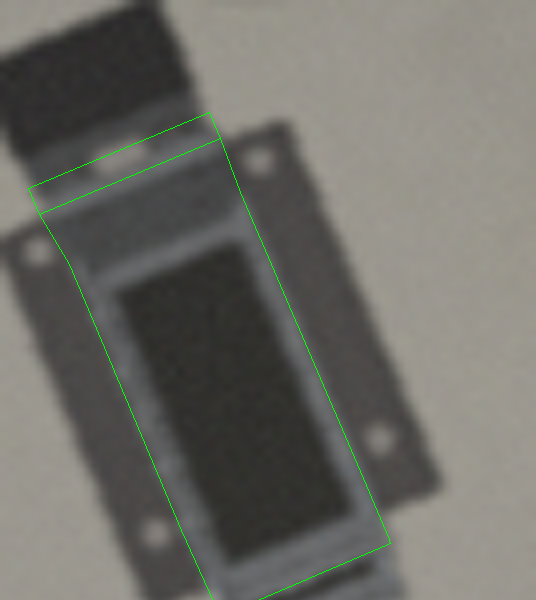

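The shelf sits exactly on the projected home outline in both views, with the catch nose visible above the plate at (150,140) in the scene crop and (120,155) in the top crop. Next is the stamp: I'll check its surroundings and refine its pose.

```bash
python3 - <<'E'
from fit import *
t=cv2.imread("pics/top_13.png");s=cv2.imread("pics/scene_13.png")
k=8
o=np.array([430.2,-303.4,0]);R=Rz(-.143)
def dr(v,c,x0,y0):
    for B,col in((box(-18,18,-32,32,48,78),(0,255,0)),(box(-16,16,-29,29,0,8),(0,0,255))):
        p=np.array([pr(c,o+R@q) for q in B]);p=((p-[x0,y0]+.5)*k-.5)
        h=np.round(cv2.convexHull(p.astype(np.float32))).astype(np.int32);cv2.polylines(v,[h],True,col,1)
x0,y0=390,215;v=cv2.resize(t[y0:y0+55,x0:x0+80],None,fx=k,fy=k,interpolation=cv2.INTER_CUBIC);dr(v,"top",x0,y0);cv2.imwrite("pics/sp_t.png",v)
x0,y0=340,180;v=cv2.resize(s[y0:y0+60,x0:x0+80],None,fx=k,fy=k,interpolation=cv2.INTER_CUBIC);cv2.imwrite("pics/sp_s.png",v)
print(pr("scene",o+[0,0,60]))
for p in((427,246),(430,240),(440,212)): print(gp("top",p,0).round(),gp("top",p,100).round())
E
```

```text
[379.47273499 204.67188471]
[ 452. -361.    0.] [ 443. -333.  100.]
[ 470. -370.    0.] [ 459. -342.  100.]
[ 551. -400.    0.] [ 535. -370.  100.]
```

View pics/sp_t.png

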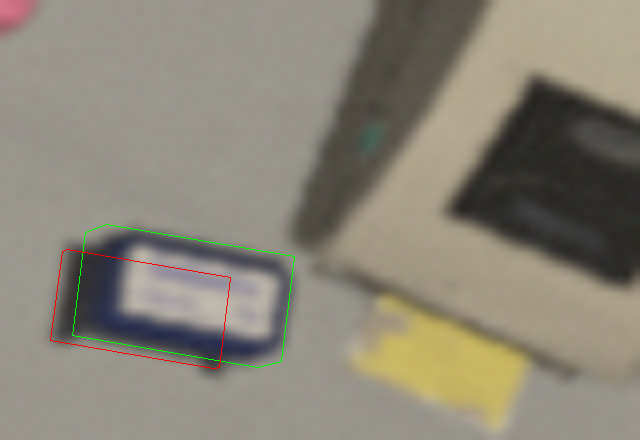

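View pics/scene_13.png

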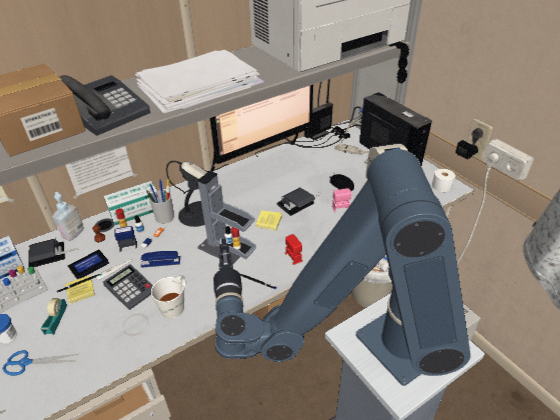

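```bash
cat > st.py <<'E'
from kin import *
import sys
k=np.load("k.npy")
def down(az):
    x=np.array([0,0,-1.]);y=np.array([np.cos(az),np.sin(az),0]);return np.c_[x,y,np.cross(x,y)]
if __name__=="__main__":
    az,X,Y,Z=[float(v) for v in sys.argv[1:5]];s=manip.observe()
    print(round(s['t'],2),s['tcp_pos'].round(1),"q",s['q'].round(2),"F",s['force'].round(1),"gap",round(s['finger_gap'],3))
    print("need",*step(down(az),np.array([X,Y,Z]),s))
    if len(sys.argv)>5: print(ik(down(az),np.array([X,Y,Z]),k,[s['q'],[0,0,0,1.5,0,-1]]))
E
python3 st.py 2.9986 431 -295.5 330 1; python3 st.py 2.9986 431 -295.5 219 1;python3 st.py 2.0046 567 208 390 1
```

```text
13.1 [312.3 367.5 164.2] q [ 1.02  0.3  -0.84 -1.26 -1.46 -1.67] F [-1.3 -0.1 -0.1] gap 0.481
need [24.94 87.64 14.26] [ 118.7 -663.   165.8]
(array([-0.73,  0.04, -0.05,  1.48,  0.  , -2.16]), np.float64(0.0))
13.1 [312.3 367.5 164.2] q [ 1.02  0.3  -0.84 -1.26 -1.46 -1.67] F [-1.3 -0.1 -0.1] gap 0.481
need [24.94 87.64 14.26] [ 118.7 -663.    54.8]
(array([-0.73,  0.11, -0.21,  1.25, -0.  , -2.16]), np.float64(0.0))
13.1 [312.3 367.5 164.2] q [ 1.02  0.3  -0.84 -1.26 -1.46 -1.67] F [-1.3 -0.1 -0.1] gap 0.481
need [ 64.49  65.94 -30.12] [ 254.7 -159.5  225.8]
(array([ 0.24,  0.26,  0.31,  1.62, -0.  , -0.19]), np.float64(0.0))
```

Call:
send_rows(
  series=[
    [2.1, 7.3, 1.2, -5, -10, 40, 0.7],
    [2.1, 7.3, 1.2, -5, -20, 40, 0.7],
    [2.1, 7.3, 1.2, 0, -35, 40, 0.7],
    [2.1, 7.3, 1.2, 5, -45, 30, 0.7],
    [2.1, 7.3, 1.2, 10, -45, 10, 0.7],
  ],
)

```text
t: 13.6
tcp_pos: [341.0, 335.4, 209.4]
tcp_rot: [0.702, -0.683, 0.19, -0.067]
force: [1.7, 0.2, -0.2]
finger_gap: 0.7
```

```bash
python3 st.py 2.9986 431 -295.5 330
```

```text
13.6 [341.  335.4 209.4] q [ 0.92 -0.15 -0.86 -0.15 -1.24 -1.04] F [ 1.7  0.2 -0.2] gap 0.7
need [20.45 77.41 10.4 ] [  90.  -630.9  120.6]
```

Call:
send_rows(
  series=[
    [2.1, 7.3, 1, -15, -10, 45, 0.7],
    [2.1, 7.3, 1, -15, -15, 45, 0.7],
    [2.1, 7.3, 1, -5, -30, 40, 0.7],
  ],
)

```text
t: 13.9
tcp_pos: [329.0, 303.9, 277.9]
tcp_rot: [0.697, -0.67, 0.255, 0.029]
force: [2.7, 1.2, 0.4]
finger_gap: 0.703
```

```bash
python3 st.py 2.9986 431 -295.5 330; python3 -c "
from pose import *
s=manip.observe();R=Rq(s['tcp_rot']).as_matrix();print('tip',(s['tcp_pos']+173*R[:,0]).round())"
```

```text
13.9 [329.  303.9 277.9] q [ 0.87 -0.41 -0.77  0.51 -1.03 -0.8 ] F [2.7 1.2 0.4] gap 0.703
need [16.83 64.7   8.2 ] [ 102.  -599.4   52.1]
tip [479. 252. 210.]
```

Call:
send_rows(
  series=[
    [2, 7.4, 1, -12, -35, 40, 0.7],
    [2, 7.4, 1, -5, -42, 35, 0.7],
    [2, 7.4, 1, 5, -45, 20, 0.7],
    [2, 7.4, 1, 10, -45, 5, 0.7],
    [2, 7.4, 1, 10, -45, 0, 0.7],
  ],
)

```text
t: 14.4
tcp_pos: [337.5, 100.1, 377.7]
tcp_rot: [0.641, -0.572, 0.422, 0.291]
force: [1.3, 0.2, -1.5]
finger_gap: 0.701
```

```bash
python3 st.py 2.9986 431 -295.5 330
```

```text
14.4 [337.5 100.1 377.7] q [ 0.18 -0.74 -0.6   1.24 -0.19 -1.23] F [ 1.3  0.2 -1.5] gap 0.701
need [ 5.69 28.6   3.61] [  93.5 -395.6  -47.7]
```

Call:
send_rows(
  series=[
    [1.1, 5.7, 0.7, 15, -45, -5, 0.7],
    [1.1, 5.7, 0.7, 12, -45, -5, 0.7],
    [1.1, 5.7, 0.7, 10, -45, -5, 0.7],
    [1.1, 5.7, 0.7, 10, -45, -5, 0.7],
    [1.1, 5.7, 0.7, 10, -45, -5, 0.7],
  ],
)

```text
t: 14.9
tcp_pos: [392.6, -139.8, 360.8]
tcp_rot: [0.542, -0.458, 0.536, 0.457]
force: [0.5, 0.2, 0.7]
finger_gap: 0.697
```

Call:
send_rows(
  series=[
    [0, 0, 0, 12, -45, -5, 0.7],
    [0, 0, 0, 12, -45, -5, 0.7],
    [0, 0, 0, 10, -35, -5, 0.7],
    [0, 0, 0, 0, 0, 0, 0.7],
  ],
)

```text
t: 15.3
tcp_pos: [425.3, -280.2, 342.5]
tcp_rot: [0.547, -0.452, 0.54, 0.453]
force: [0.7, 0.4, 0.0]
finger_gap: 0.701
```

```bash
python3 st.py 2.9986 431 -295.5 290
```

```text
15.3 [ 425.3 -280.2  342.5] q [-0.72  0.   -0.07  1.5   0.01 -2.11] F [0.7 0.4 0. ] gap 0.701
need [-0.48  0.36  2.26] [  5.7 -15.3 -52.5]
```

Call:
send_rows(
  series=[
    [-0.5, 0.4, 2.3, 6, -15, -40, 0.7],
    [0, 0, 0, 0, 0, 0, 0.7],
  ],
)

```text
t: 15.5
tcp_pos: [430.0, -297.9, 301.7]
tcp_rot: [0.536, -0.461, 0.535, 0.462]
force: [-0.3, 1.5, -1.2]
finger_gap: 0.698
```

```bash
python3 st.py 2.9986 431 -295.5 219; python3 - <<'E'
from h import *
for c in("top","scene"):
    im=cv2.cvtColor(manip.capture(c),cv2.COLOR_RGB2BGR);cv2.imwrite(f"pics/{c}14.png",im)
a=cv2.imread("pics/top14.png")[205:290,370:480];b=cv2.imread("pics/scene14.png")[150:250,320:440]
a=cv2.resize(a,None,fx=4,fy=4,interpolation=2);b=cv2.resize(b,None,fx=4,fy=3.4,interpolation=2)[:340]
h=np.hstack([a,b]);cv2.imwrite("pics/c14.png",h[:,:800])
E
```

```text
15.5 [ 430.  -297.9  301.7] q [-0.73  0.05 -0.11  1.42  0.   -2.16] F [-0.3  1.5 -1.2] gap 0.698
need [-0.06  0.    0.29] [  1.    2.4 -82.7]
```

View pics/c14.png

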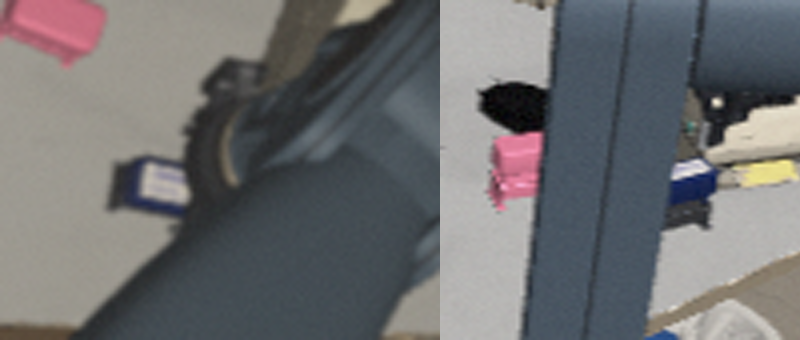

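Both views are mostly blocked by the arm, but the stamp's left end is at (150,185) as expected. I'll descend with force checks.

Call:
send_rows(
  series=[
    [0, 0, 0.3, 1, 2, -30, 0.7],
    [0, 0, 0, 0, 0, -20, 0.7],
    [0, 0, 0, 0, 0, 0, 0.7],
  ],
)

```text
t: 15.9
tcp_pos: [433.6, -294.9, 266.0]
tcp_rot: [0.537, -0.471, 0.532, 0.456]
force: [-0.0, 0.4, 0.5]
finger_gap: 0.702
```

```bash
python3 st.py 2.9986 431 -295.5 219
```

```text
15.9 [ 433.6 -294.9  266. ] q [-0.73  0.05 -0.18  1.32  0.   -2.15] F [-0.   0.4  0.5] gap 0.702
need [ 0.69  1.1  -0.04] [ -2.6  -0.6 -47. ]
```

Call:
send_rows(
  series=[
    [0.6, 1.1, 0, -2.5, -0.5, -25, 0.7],
    [0, 0, 0, 0, 0, -15, 0.7],
    [0, 0, 0, 0, 0, 0, 0.7],
  ],
)

```text
t: 16.2
tcp_pos: [432.5, -295.1, 230.8]
tcp_rot: [0.534, -0.467, 0.534, 0.46]
force: [0.0, -1.4, -1.6]
finger_gap: 0.703
```

```bash
python3 st.py 2.9986 431 -295.5 219
```

```text
16.2 [ 432.5 -295.1  230.8] q [-0.73  0.07 -0.22  1.27 -0.   -2.16] F [ 0.  -1.4 -1.6] gap 0.703
need [ 0.39  0.41 -0.1 ] [ -1.5  -0.4 -11.8]
```

Call:
send_rows(
  series=[
    [0.4, 0.4, 0, -1.5, 0, -12, 0.7],
    [0, 0, 0, 0, 0, 0, 0.5],
    [0, 0, 0, 0, 0, 0, 0.3],
    [0, 0, 0, 0, 0, 0, 0.2],
    [0, 0, 0, 0, 0, 0, 0.2],
  ],
  grip_force=30,
)

```text
t: 16.7
tcp_pos: [432.0, -295.7, 220.8]
tcp_rot: [0.534, -0.465, 0.534, 0.462]
force: [0.0, 0.7, -1.6]
finger_gap: 0.402
```

```bash
python3 st.py 2.9986 431 -295.5 219
```

```text
16.7 [ 432.  -295.7  220.8] q [-0.73  0.08 -0.23  1.25  0.   -2.16] F [ 0.   0.7 -1.6] gap 0.402
need [ 0.12  0.19 -0.1 ] [-1.   0.2 -1.8]
```

Call:
send_rows(
  series=[
    [0, 0, 0, 0, 0, 0, 0],
    [0, 0, 0, 0, 0, 20, 0],
    [0, 0, 0, 0, 0, 35, 0],
    [0, 0, 0, 0, 10, 40, 0],
    [0, 0, 0, 0, 20, 40, 0],
  ],
  grip_force=50,
)

```text
t: 17.2
tcp_pos: [428.4, -264.1, 349.9]
tcp_rot: [0.534, -0.457, 0.536, 0.468]
force: [1.6, 0.2, -0.4]
finger_gap: 0.393
```

```bash
python3 -c "
from pose import *
print(ST+Rz(SY)@np.array([-65.5,-1.2,0]))"; python3 st.py 2.0046 573.5 208.8 440 1; python3 st.py 2.0046 573.5 208.8 370 1
```

```text
[573.47704354 208.86828329   0.        ]
17.2 [ 428.4 -264.1  349.9] q [-0.69 -0.   -0.06  1.53  0.   -2.11] F [ 1.6  0.2 -0.4] gap 0.393
need [ -0.85  -0.32 -56.86] [145.1 472.9  90.1]
(array([ 0.24,  0.3 ,  0.45,  1.73, -0.  , -0.19]), np.float64(0.0))
17.2 [ 428.4 -264.1  349.9] q [-0.69 -0.   -0.06  1.53  0.   -2.11] F [ 1.6  0.2 -0.4] gap 0.393
need [ -0.85  -0.32 -56.86] [145.1 472.9  20.1]
(array([ 0.24,  0.28,  0.29,  1.58,  0.  , -0.19]), np.float64(0.0))
```

Call:
send_rows(
  series=[
    [0, 0, -5, 4, 35, 20, 0],
    [0, 0, -5, 5, 42, 20, 0],
    [0, 0, -5, 6, 42, 20, 0],
    [0, 0, -5, 6, 42, 20, 0],
    [0, 0, -5, 6, 42, 20, 0],
  ],
)

```text
t: 17.7
tcp_pos: [454.9, -57.8, 458.3]
tcp_rot: [0.628, -0.326, 0.625, 0.33]
force: [1.9, 0.3, -0.9]
finger_gap: 0.395
```

```bash
python3 st.py 2.0046 573.5 208.8 440; python3 - <<'E'
from h import *
im=cv2.cvtColor(manip.capture("scene"),cv2.COLOR_RGB2BGR);cv2.imwrite("pics/s15.png",im[50:350,100:500])
E
```

```text
17.7 [454.9 -57.8 458.3] q [-0.27 -0.1   0.06  1.73  0.01 -1.24] F [ 1.9  0.3 -0.9] gap 0.395
need [ -0.38   0.12 -30.35] [118.6 266.6 -18.3]
```

View pics/s15.png

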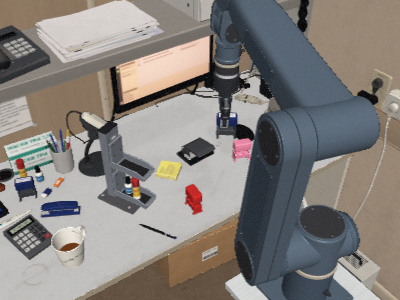

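```bash
python3 - <<'E'
from h import *
for z in(400,500,600,700,800): print(z,gp("top",(215,96),z).round(),[pr("scene",gp("top",(215,96),z)).round()])
E
```

```text
400 [734. 211. 400.] [array([199., 128.])]
500 [697. 199. 500.] [array([204., 102.])]
600 [660. 187. 600.] [array([210.,  73.])]
700 [623. 174. 700.] [array([217.,  39.])]
800 [586. 162. 800.] [array([224.,  -0.])]
```

Call:
send_rows(
  series=[
    [0, 0, -5, 5, 42, 0, 0],
    [0, 0, -5, 8, 42, 0, 0],
    [0, 0, -5, 10, 42, -3, 0],
    [0, 0, -5, 15, 42, -3, 0],
    [0, 0, -5, 20, 35, -5, 0],
  ],
)

```text
t: 18.25
tcp_pos: [513.1, 155.9, 456.1]
tcp_rot: [0.691, -0.18, 0.677, 0.178]
force: [0.5, -1.1, 0.1]
finger_gap: 0.393
```

Call:
send_rows(
  series=[
    [0, 0, -3, 15, 20, 0, 0],
    [0, 0, 0, 10, 10, 0, 0],
    [0, 0, 0, 0, 0, 0, 0],
  ],
)

```text
t: 18.55
tcp_pos: [540.0, 192.0, 452.5]
tcp_rot: [0.694, -0.163, 0.682, 0.162]
force: [-0.3, 0.4, -2.1]
finger_gap: 0.399
```

```bash
python3 st.py 2.0046 573.5 208.8 420
```

```text
18.55 [540.  192.  452.5] q [ 0.22  0.18  0.34  1.71 -0.   -0.24] F [-0.3  0.4 -2.1] gap 0.399
need [-0.12  1.02 -1.78] [ 33.5  16.8 -32.5]
```

Call:
send_rows(
  series=[
    [-0.1, 1, -1.8, 17, 8, -5, 0],
    [0, 0, 0, 14, 7, -5, 0],
    [0, 0, 0, 0, 0, 0, 0],
  ],
)

```text
t: 18.85
tcp_pos: [571.0, 205.9, 441.6]
tcp_rot: [0.689, -0.152, 0.692, 0.152]
force: [0.4, 0.2, -1.3]
finger_gap: 0.391
```

```bash
python3 st.py 2.0046 573.5 208.8 385; python3 fin.py 16
```

```text
18.85 [571.  205.9 441.6] q [ 0.24  0.29  0.44  1.73 -0.   -0.2 ] F [ 0.4  0.2 -1.3] gap 0.391
need [ 0.09 -0.18  0.04] [  2.5   2.9 -56.6]
18.95 [569.9 205.4 443. ] [ 0.24  0.28  0.44  1.73 -0.   -0.2 ] [-0.5  0.1 -0.4]
```

View pics/scene_16c.png

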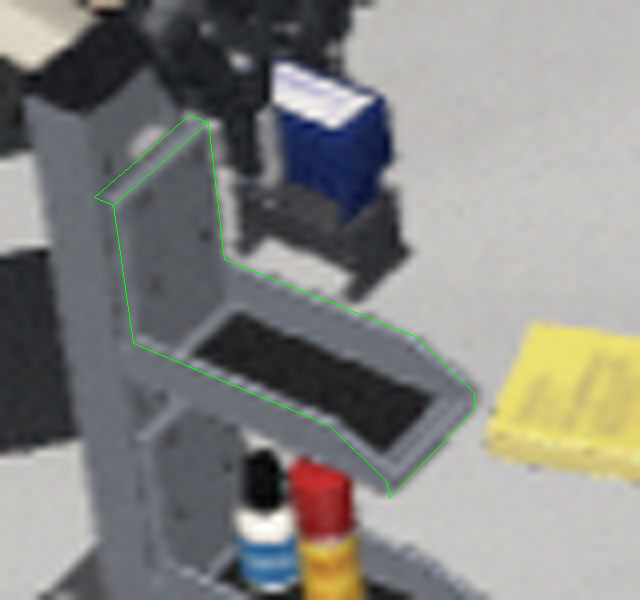

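The stamp is held upright above the shelf with its long axis along it. I'll check the position with an overlay.

```bash
python3 - <<'E'
from fit import *
from pose import Rq
s=manip.observe();R=Rq(s['tcp_rot']).as_matrix();g=s['tcp_pos']+R[:,0]*155
az=np.arctan2(-R[1,1],-R[0,1]);Rt=Rz(az);print(az)   # stamp x = -tool y
o=g-Rt@[0,7.9,0];o[2]=s['tcp_pos'][2]-220.8;print(o.round(1))
ST=np.array([632.4,237.5,0]);print("stamp in stand",(Rz(.434).T@(o-ST)).round(1))
for c,r in(("scene",(195,170,275,245)),("top",(195,140,262,220))):
    im=cv2.imread(f"pics/{c}_16.png");x0,y0,x1,y1=r;k=8;v=cv2.resize(im[y0:y1,x0:x1],None,fx=k,fy=k,interpolation=2)
    for B in(box(-18,18,-32,32,48,78),box(-16,16,-29,29,0,8)):
        p=np.array([pr(c,o+Rt@q) for q in B]);p=(p-[x0,y0]+.5)*k-.5
        cv2.polylines(v,[np.round(cv2.convexHull(p.astype(np.float32))).astype(np.int32)],True,(0,255,0),1)
    cv2.imwrite(f"pics/so_{c}.png",v[:600])
E
```

```text
-1.1381249888017062
[562.4 201.8 222.2]
stamp in stand [-78.6  -2.9 222.2]
```

View pics/so_scene.png

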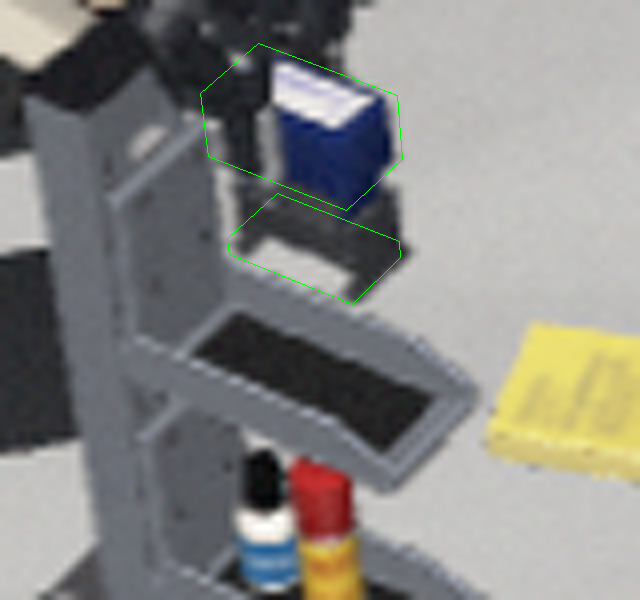

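Call:
send_rows(
  series=[
    [0, 0, 0, 3, 3, -20, 0],
    [0, 0, 0, 0, 0, -20, 0],
    [0, 0, 0, 0, 0, 0, 0],
  ],
)

```text
t: 19.25
tcp_pos: [571.1, 206.1, 405.6]
tcp_rot: [0.691, -0.152, 0.691, 0.151]
force: [-0.9, -0.1, -1.7]
finger_gap: 0.394
```

```bash
python3 st.py 2.0046 573.5 208.8 372
```

```text
19.25 [571.1 206.1 405.6] q [ 0.24  0.27  0.35  1.65 -0.   -0.19] F [-0.9 -0.1 -1.7] gap 0.394
need [0.09 0.05 0.15] [  2.4   2.7 -33.6]
```

Call:
send_rows(
  series=[
    [0, 0, 0, 2, 2.5, -15, 0],
    [0, 0, 0, 0, 0, -10, 0],
    [0, 0, 0, 0, 0, 0, 0],
  ],
)

```text
t: 19.55
tcp_pos: [571.7, 206.9, 384.2]
tcp_rot: [0.692, -0.152, 0.689, 0.15]
force: [-1.1, -0.3, -1.5]
finger_gap: 0.394
```

```bash
python3 st.py 2.0046 573.5 208.8 372
```

```text
19.55 [571.7 206.9 384.2] q [ 0.24  0.26  0.3   1.6  -0.   -0.19] F [-1.1 -0.3 -1.5] gap 0.394
need [0.06 0.27 0.22] [  1.8   1.9 -12.2]
```

Call:
send_rows(
  series=[
    [0, 0.2, 0.2, 2, 2, -8, 0],
    [0, 0, 0, 0, 0, 0, 0],
  ],
)

```text
t: 19.75
tcp_pos: [573.6, 208.6, 377.8]
tcp_rot: [0.692, -0.153, 0.689, 0.152]
force: [-0.6, -0.8, -0.7]
finger_gap: 0.392
```

Call:
send_rows(
  series=[
    [0, 0, 0, 0, 0, -3, 0],
    [0, 0, 0, 0, 0, 0, 0],
  ],
)

```text
t: 19.95
tcp_pos: [573.9, 208.7, 375.8]
tcp_rot: [0.692, -0.153, 0.689, 0.152]
force: [0.3, 0.8, -1.3]
finger_gap: 0.398
```

```bash
python3 st.py 2.0046 573.5 208.8 370; python3 fin.py 17
```

```text
19.95 [573.9 208.7 375.8] q [ 0.24  0.27  0.29  1.59 -0.   -0.19] F [ 0.3  0.8 -1.3] gap 0.398
need [0.01 0.3  0.02] [-0.4  0.1 -5.8]
20.05 [574.  208.7 376.5] [ 0.24  0.27  0.29  1.59 -0.   -0.19] [-0.2 -0.  -0.5]
```

View pics/scene_17c.png

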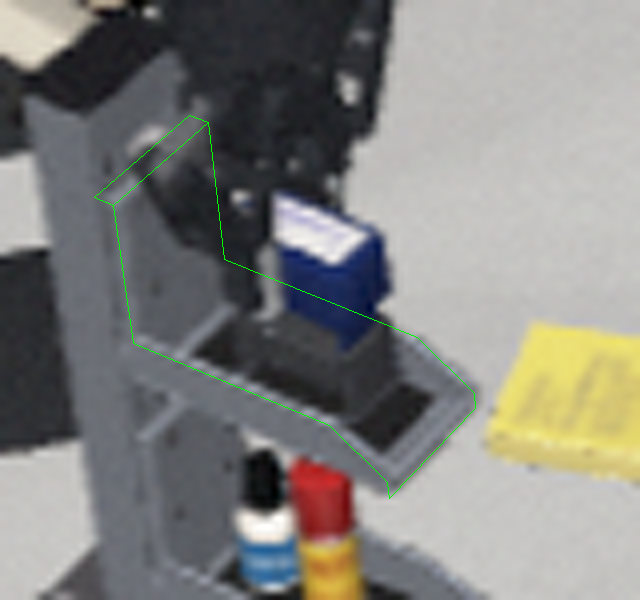

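The foot is inside the walls, a few mm above the deck. Lowering to contact.

Call:
send_rows(
  series=[
    [0, 0.2, 0, -0.5, 0, -4, 0],
    [0, 0, 0, 0, 0, 0, 0],
  ],
)

```text
t: 20.25
tcp_pos: [573.5, 208.8, 372.7]
tcp_rot: [0.692, -0.152, 0.689, 0.152]
force: [0.2, -0.7, -0.5]
finger_gap: 0.395
```

Call:
send_rows(
  series=[
    [0, 0.1, 0, 0, 0, -2.5, 0],
    [0, 0, 0, 0, 0, 0, 0],
  ],
)

```text
t: 20.45
tcp_pos: [573.5, 208.8, 369.9]
tcp_rot: [0.691, -0.152, 0.69, 0.152]
force: [0.5, 0.1, -0.7]
finger_gap: 0.396
```

```bash
python3 st.py 2.0046 573.5 208.8 370
```

```text
20.45 [573.5 208.8 369.9] q [ 0.24  0.27  0.28  1.58 -0.   -0.19] F [ 0.5  0.1 -0.7] gap 0.396
need [-0.01  0.08  0.01] [-0.  -0.   0.1]
```

Call:
send_rows(
  series=[
    [0, 0, 0, 0, 0, -1.5, 0],
    [0, 0, 0, 0, 0, 0, 0],
  ],
)

```text
t: 20.65
tcp_pos: [573.5, 208.8, 369.1]
tcp_rot: [0.691, -0.152, 0.69, 0.152]
force: [-1.1, -0.0, 0.1]
finger_gap: 0.392
```

Call:
send_rows(
  series=[
    [0, 0, 0, 0, 0, -1.5, 0],
    [0, 0, 0, 0, 0, 0, 0],
  ],
)

```text
t: 20.85
tcp_pos: [573.4, 208.8, 369.1]
tcp_rot: [0.692, -0.152, 0.689, 0.152]
force: [0.3, -0.8, -0.7]
finger_gap: 0.397
```

It stopped at z 369.1, so it's in contact. Release, then rise.

Call:
send_rows(
  series=[
    [0, 0, 0, 0, 0, 0, 0.5],
    [0, 0, 0, 0, 0, 0, 0.6],
    [0, 0, 0, 0, 0, 0, 0.62],
  ],
)

```text
t: 21.15
tcp_pos: [573.6, 208.8, 368.6]
tcp_rot: [0.692, -0.152, 0.689, 0.152]
force: [0.1, -0.1, 0.3]
finger_gap: 0.621
```

```bash
python3 st.py 2.0046 573.5 208.8 370; python3 fin.py 18
```

```text
21.15 [573.6 208.8 368.6] q [ 0.24  0.27  0.27  1.57 -0.   -0.19] F [ 0.1 -0.1  0.3] gap 0.621
need [-0.05  0.25  0.01] [-0.1 -0.   1.4]
21.25 [573.6 208.8 368.6] [ 0.24  0.27  0.27  1.57 -0.   -0.19] [-0.1  0.5 -0.4]
```

View pics/scene_18c.png

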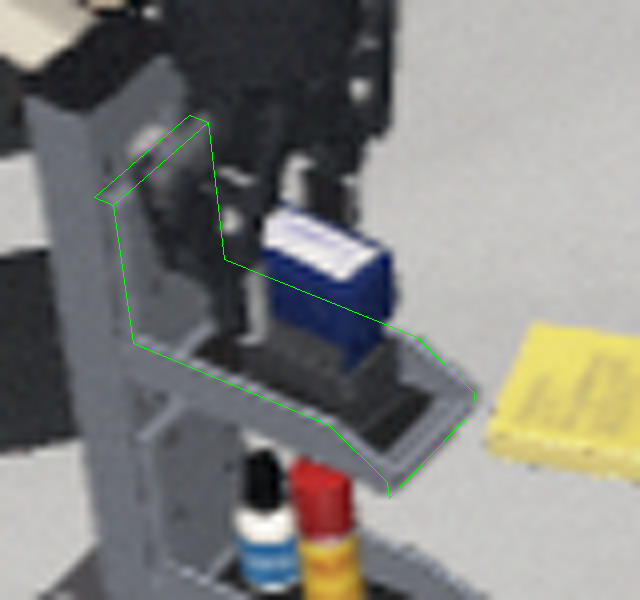

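The stamp stands alone on the deck and the fingers are open. Rising straight up, then back.

Call:
send_rows(
  series=[
    [0, 0, 0, 0, 0, 10, 0.62],
    [0, 0, 0, 0, 0, 25, 0.62],
    [0, 0, 0, 0, 0, 35, 0.62],
    [0, 0, 0, -10, -5, 25, 0.62],
    [0, 0, 0, -40, -18, 0, 0.62],
  ],
)

```text
t: 21.75
tcp_pos: [525.9, 186.3, 463.4]
tcp_rot: [0.69, -0.152, 0.691, 0.152]
force: [-0.5, -0.7, 1.0]
finger_gap: 0.618
```

Call:
send_rows(
  series=[
    [0, 0, 0, -40, -40, 0, 0.62],
    [0, 0, 0, -40, -45, 0, 0.62],
    [0, 0, 0, -30, -45, 0, 0.62],
    [0, 0, 0, 0, -40, 0, 0.62],
    [0, 0, 0, 0, 0, 0, 0.62],
  ],
)

```text
t: 22.25
tcp_pos: [420.8, 26.6, 469.4]
tcp_rot: [0.693, -0.155, 0.687, 0.152]
force: [0.9, 0.7, -0.1]
finger_gap: 0.619
```

```bash
python3 fin.py 19; python3 - <<'E'
from fit import *
t=cv2.imread("pics/top_19.png");ST=np.array([632.4,237.5,0]);R=Rz(.434)
k=8;x0,y0=195,140;v=cv2.resize(t[y0:y0+75,x0:x0+67],None,fx=k,fy=k,interpolation=2)
o=ST+R@np.array([-73.4,-1.2,150]);Rt=Rz(.434-np.pi/2)
p=np.array([pr("top",o+Rt@q) for q in box(-18,18,-32,32,48,78)]);p=(p-[x0,y0]+.5)*k-.5
cv2.polylines(v,[np.round(cv2.convexHull(p.astype(np.float32))).astype(np.int32)],True,(0,255,0),1)
cv2.imwrite("pics/fin_t.png",v)
E
```

```text
22.35 [421.3  29.2 469.5] [-0.09 -0.2   0.    1.76  0.   -0.53] [-0.2  0.3  0.1]
```

View pics/scene_19c.png

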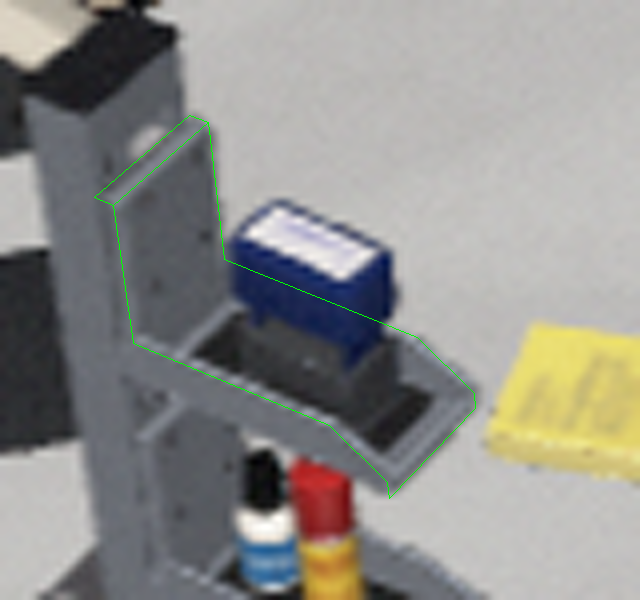

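View pics/fin_t.png

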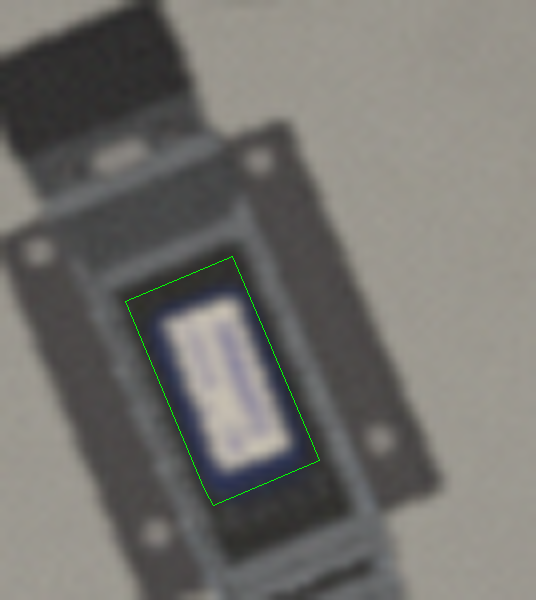

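View pics/top_19.png

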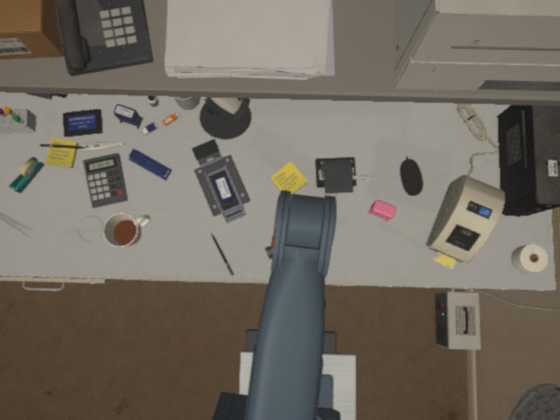

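The shelf is on its home outline and the catch is out. The stamp stands upright within about 2 mm of the planned spot, and the other things are unmoved. The arm is clear, so I let it settle and hand in.

Call:
send_rows(
  series=[
    [0, 0, 0, 0, 0, 0, 0.62],
    [0, 0, 0, 0, 0, 0, 0.62],
    [0, 0, 0, 0, 0, 0, 0.62],
  ],
)

```text
t: 22.65
tcp_pos: [422.2, 31.6, 470.1]
tcp_rot: [0.693, -0.156, 0.686, 0.156]
force: [-0.3, -0.8, 0.7]
finger_gap: 0.618
```

```bash
python3 -c "
from station import manip
s=manip.observe();print(s['t'],s['force'].round(1));print(manip.sign_off())"
```

```text
22.65 [-0.3 -0.8  0.7]
the job is handed in; nothing more can be done
None
```

The shelf is locked in the free upper place and the stamp stands upright on it. I handed the job in at 22.65 s; no verdict is reported.

**Shelf:** I picked it up across a side wall, turned it upright, fed in the hooks and pushed it down. The first push jammed because the plate had tilted away from the column. I backed off, corrected the tilt, and it then went home. It stayed put under a 16 N push, and a light lift was resisted with about 10 N. After release it lay on its projected home outline in both cameras, with the catch visible above the plate.

**Stamp:** I took the dark blue stamp beside the label printer and set it between the side walls, about 72 mm in front of the column and near the middle line. The last pictures show it upright there, the arm clear of everything, and the mug, notes, punch and pen where they were.

**What did not fully agree:**
- With the shelf seated, the arm's readings differed from the camera fit of the stand by 1 to 2 mm. I put that down to calibration.
- The catch being out was judged only from pictures and the lift test, because its joint value cannot be read.
- The stamp outline I used was slightly larger than the stamp looks in the picture, so its position is good to about 2 mm.

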